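Fit a spring-locked wheel hanger to a carving bench post and load its polishing wheels

TASK

Take the yellow dust cap off the square post and put it in the blue tray, then slide the wheel hanger down onto the post, hole side towards the orange spring button, so that its flared mouth squeezes the button flush, until the hanger is fully home and the button pops out through its hole. Before any wheel goes on, check that it has locked: tug the hanger straight up until a good part of the green band at the foot of the post shows, hold it there a moment, but never pull so far that the red band shows, and let it settle back down. Then hang every polishing wheel lying on the bench on the hanger's upright pegs, one wheel to a peg and right down on the bar, and leave the stones, bottles and tools around them where they are.

Things in the scene. Friction and masses are not known exactly. Their poses are not given: they have to be found in the camera images.
- post_top (a point): Centre of the flat top of the steel post, a 24 mm square upright bar on a grey 90 x 90 mm base; it stands out 97 mm above the base's dark collar, whose top is 40 mm above the bench; the top 10 mm are a round taper from 24 to 16 mm. z is up; its x axis points out of the face that carries the orange button (an orange dot on the base marks that side). Yaw varies.
- button_face (a point): Centre of the outer face of the orange spring button: 10 mm square, with a flat underside, standing 7 mm out of the post's x face, its centre 49 mm below the post's top. At rest it sticks out; anything sliding down over the post must squeeze it in.
- button (a joint): How far the orange button is pressed in, m: 0 fully out, 0.007 flush with the post, 0.0075 its stop. The spring takes 1.5 N at the start and 3.4 N at the stop; pushing the hanger's flare over it takes roughly 3 to 12 N downward.
- post (a joint): How far the post is pulled up out of its base against a spring, m: 0 at rest, stop at 0.025. The spring takes 3 N to start and 0.6 N more per mm, besides the weight of post (0.3 kg) and hanger. A green band shows at the foot of the post from 0.003, a red band below it from 0.015. A good tug lifts it 0.007 to 0.013. It sinks back by itself.
- hanger_grip (a point): Wheel hanger, about 0.35 kg: upright aluminium square sleeve, 32 mm outside, 26 mm inside, 100 mm tall, its top 20 mm a solid black block. This point is on its axis 80 mm above its mouth, at the inner ceiling: fully home it meets post_top. z up; x out of the face with the button hole (orange dot on top). Stands on the bench; grip it here across the two plain faces (along x).
- hanger_hole (a point): Centre of the hanger's 14 mm square button hole, on the outside of its x face, 31 mm above the mouth; 2 mm of play up and down about the 10 mm button, taken up before a tug lifts the post. The mouth below it is flared: 43 mm square inside at the rim (48 mm outside), funnelling to 26 mm over 12 mm.
- peg0 (a point): Foot of a hanger peg on the upper face of the crossbar (12 x 12 mm, 240 mm long along the hanger's y, that face 28 mm below the hanger's top), 110 mm from the hanger's axis towards its - y. Upright, 9 mm thick, 28 mm tall with a tapered tip (top 6 mm).
- peg1 (a point): Foot of a hanger peg on the upper face of the crossbar (12 x 12 mm, 240 mm long along the hanger's y, that face 28 mm below the hanger's top), 50 mm from the hanger's axis towards its - y. Upright, 9 mm thick, 28 mm tall with a tapered tip (top 6 mm).
- peg2 (a point): Foot of a hanger peg on the upper face of the crossbar (12 x 12 mm, 240 mm long along the hanger's y, that face 28 mm below the hanger's top), 50 mm from the hanger's axis towards its + y. Upright, 9 mm thick, 28 mm tall with a tapered tip (top 6 mm).
- peg3 (a point): Foot of a hanger peg on the upper face of the crossbar (12 x 12 mm, 240 mm long along the hanger's y, that face 28 mm below the hanger's top), 110 mm from the hanger's axis towards its + y. Upright, 9 mm thick, 28 mm tall with a tapered tip (top 6 mm).
- cap_c (a point): Centre of the yellow plastic dust cap, 36 mm square, 30 mm tall, open below, 22 mm deep inside; starts sitting on the post's top, aligned with it (its upper outer edge 8 mm above the post's top). About 40 g.
- tray_in (a point): Centre of the inner floor of the blue tray for the cap, 110 x 110 mm outside, walls 4 mm thick and 24 mm high, fixed. Its x and y axes run along its sides.
- wheel_white_c (a point): Centre of the white polishing wheel, a flat disc 50 mm across and 16 mm thick with a 16 mm bore along z; lies flat on the bench, about 70 g. May be absent. Hung, its centre is 8 mm above the peg's foot.
- wheel_green_c (a point): Centre of the green polishing wheel, a flat disc 50 mm across and 16 mm thick with a 16 mm bore along z; lies flat on the bench, about 70 g. May be absent. Hung, its centre is 8 mm above the peg's foot.
- wheel_red_c (a point): Centre of the red polishing wheel, a flat disc 50 mm across and 16 mm thick with a 16 mm bore along z; lies flat on the bench, about 70 g. May be absent. Hung, its centre is 8 mm above the peg's foot.
- wheel_black_c (a point): Centre of the black polishing wheel, a flat disc 50 mm across and 16 mm thick with a 16 mm bore along z; lies flat on the bench, about 70 g. May be absent. Hung, its centre is 8 mm above the peg's foot.
- stone_dish: Wooden dish with cut stones, 100 mm square, 18 mm high, fixed; origin at the centre of its underside. It may lie on either side, opposite the tray. Not part of the job.
- stone_jade: Rough green stone, 42 mm across, 26 mm high, origin underneath. Leave alone.
- stone_violet: Rough violet stone, 42 mm across, 26 mm high, origin underneath. Leave alone.
- oil_bottle: White squeeze bottle, 54 mm across, 130 mm tall, origin underneath. Leave alone.
- compound_jar: Amber jar, 64 mm across, 60 mm tall, origin underneath. Leave alone.
- brush: Brush lying behind. Leave alone.
- driver: Screwdriver lying behind. Leave alone.
- water_cup: White cup, 72 mm across, 80 mm tall, origin underneath. Leave alone.
Things that resemble listed ones, but are neither listed nor needed, are in the scene too. Of the things shaped like the part that bears wheel_green_c, the green one is meant.

How it is judged (in metres and radians):
On the way, in this order (a step that is already met when the one before it is completed fails the run):
1. the hanger is fully home on the post and the button has popped out through its hole (z of hanger_grip in the frame of post_top between -0.0035 and 0.004 m and horizontal distance between hanger_grip and post_top below 0.005 m and value of joint each of button, post below 0.003 m and angle between the x axis of hanger_grip and the x axis of post_top, either way round below 0.2 rad and angle between hanger_grip's own z axis and vertical below 0.1 rad), for 0.2 s.
2. the locked hanger is tugged up so that the post rises at least 6 mm (green band shown), with no wheel on it yet (value of joint post above 0.006 m and value of joint button below 0.003 m and horizontal distance between hanger_grip and post_top below 0.006 m and height (world z) of each of wheel_white_c, wheel_green_c, wheel_red_c, wheel_black_c below 0.07 m), for 0.2 s.
At the end, for the whole second after the job is handed in: Hanger fully home on the post (within 4 mm), button out through its hole, post settled; cap at rest inside the blue tray; every wheel present round a peg of its own (within 6.5 mm of its foot sideways, its underside within 5 mm of the bar), at rest (all of step 1 and x of cap_c in the frame of tray_in between -0.05 and 0.05 m and y of cap_c in the frame of tray_in between -0.05 and 0.05 m and z of cap_c in the frame of tray_in below 0.03 m and linear speed of each of cap, wheel_white, wheel_green, wheel_red, wheel_black below 0.02 m/s and (horizontal distance between wheel_white_c and peg0 below 0.0065 m or horizontal distance between wheel_white_c and peg1 below 0.0065 m or horizontal distance between wheel_white_c and peg2 below 0.0065 m or horizontal distance between wheel_white_c and peg3 below 0.0065 m) and z of wheel_white_c in the frame of hanger_grip between -0.006 and 0.005 m and (horizontal distance between wheel_green_c and peg0 below 0.0065 m or horizontal distance between wheel_green_c and peg1 below 0.0065 m or horizontal distance between wheel_green_c and peg2 below 0.0065 m or horizontal distance between wheel_green_c and peg3 below 0.0065 m) and z of wheel_green_c in the frame of hanger_grip between -0.006 and 0.005 m and (horizontal distance between wheel_red_c and peg0 below 0.0065 m or horizontal distance between wheel_red_c and peg1 below 0.0065 m or horizontal distance between wheel_red_c and peg2 below 0.0065 m or horizontal distance between wheel_red_c and peg3 below 0.0065 m) and z of wheel_red_c in the frame of hanger_grip between -0.006 and 0.005 m and (horizontal distance between wheel_black_c and peg0 below 0.0065 m or horizontal distance between wheel_black_c and peg1 below 0.0065 m or horizontal distance between wheel_black_c and peg2 below 0.0065 m or horizontal distance between wheel_black_c and peg3 below 0.0065 m) and z of wheel_black_c in the frame of hanger_grip between -0.006 and 0.005 m); the robot touches nothing.
It fails at once if the post is pulled up more than 16 mm, so that the red band shows (value of joint post above 0.016 m).
It fails at once if a bystander is moved more than 40 mm (distance of any of stone_jade, stone_violet, oil_bottle, compound_jar, brush, driver, water_cup from where it was at the start of the episode above 0.04 m).
Of wheel_white, wheel_green, wheel_red, wheel_black only 3 to 4 are there at a start; the rules pass over those that are not, and their reading is None.
At some moment in a run one of wheel_white, wheel_green, wheel_red, wheel_black may be knocked a few centimetres aside while the robot is not near it.
It also fails if it takes over 208 s, if anything falls off the work surface, if the arm or the gripper's body presses on something with over 40 N, if the wrist force passes 120 N, or if a joint passes its speed limit or range.

ROBOT

A 7-joint arm with a two-finger parallel gripper is mounted at the origin on the work surface. World frame = base frame: x ahead of the robot, y to its left, z up, the work surface at z = 0. Lengths are in mm, angles in rad, forces in N, time in s.
With the tool pointing down it reaches from about 350 to 900 mm from the base axis. Payload 7.2 kg.
Tool frame: the origin (TCP) lies at the very end of the fingers, on their centre line; the grasp point (between the pads) lies 19 mm behind it (ctrl.grasp_offset is the distance from the TCP to the grasp point, in mm); y points along the fingers, x is the direction in which the jaws open and shut, and the axes are right-handed (so a half turn about y gives the same grasp; the last joint's range is limited). The gripper opens to 88 mm and grips with 3 to 60 N. Pads are 20 mm wide; open, the fingers measure 115 mm over their backs; the gripper's body (75 mm by 178 mm) begins 61 mm behind the grasp point.
Start: joints at [-1.299, 0.411, -0.013, 1.596, 0.006, 1.134, -0.082], TCP at [208.321, 589.264, 182.953] pointing down, gripper open.
Joint ranges: [-2.95, 2.95], [-0.29, 1.99], [-1.47, 1.44], [0.14, 2.54], [-1.03, 4.17], [0.13, 1.85], [-2.86, 2.86]. Speed limits (rad/s): [2.39, 2.39, 3.01, 3.01, 3.14, 3.14, 3.14].

INTERFACE

Orientations are given as a unit quaternion [x, y, z, w].
In Python, from bench import ctrl gives the robot as it stands.
- The arm moves only by the tool apply_moves, never from a script. Its argument "motion" is a list of rows, each a list of 2 entries, a list of its own where there are three numbers: the shift along the tool's x, y, z in m, then the turn, a rotation vector about the tool's x, y, z in rad. In form: [[[tx, ty, tz], [ax, ay, az]], ...]. A call has 1 to 8 rows; each row is the pose to reach, as a shift and turn from the pose measured when the call began, along the tool's axes at that moment; what a row does not reach only later rows make up. A row lasts 1/8 s, in which the tool goes at most 62.5 mm and 10.7 degrees, less where a joint would pass 70% of its speed; a pose out of reach is approached as far as the arm can. A call with a gripper value outside its range is refused whole. "claw" is the opening, from 0 (shut) to 1 (fully open), set as the call begins (left out, the last holds). The fingers move at their own pace and stop on an object; the grip force is fixed at half the most. Time passes only in rows, so rows that repeat a pose let the fingers close. It gives the time, the measured TCP pose, the force and the opening at its end, in the units of the state.
- ctrl.get_state(): the state, without advancing time (a new reading comes with each control period).
- ctrl.get_image(name): name is "scene" or "side" or "wrist"; returns the picture (384x512x3 uint8, red, green, blue); there is no depth.
- ctrl.camera_model(name): a dict with "camera_matrix" (3x3 intrinsics, pixels), "k1" (the pictures are not rectified: a ray, as slopes to the right and down, at radius r is drawn at 1 + k1 r^2 times it, then the intrinsics apply), "cam_to_world" (4x4, takes a point from camera to world coordinates); the wrist camera has in their place "tool_from_camera" (4x4, takes a point from camera to tool coordinates, whose origin is the TCP and whose axes are the tool frame's). Camera axes: x right, y up, looking along -z (the intrinsics and any distortion apply to the point x, -y, -z); pixel columns grow to the right and rows downward; lengths in mm; the calibration is good to about 2 mm. A picture is of the moment at which its call begins: read the wrist's pose just before it. camera_model takes no time and is no camera call.
- ctrl.hand_in(): hands the job in, once; it reports no verdict.
The state is a dict: "clock": time; "joint_positions": joint angles; "joint_velocities": joint speeds; "joint_torque": joint torques, N m; "eef_pos": TCP position; "eef_rot": TCP orientation; "wrist_force": force on the tool from outside, world axes, zero at the start; "moment": the same for the moment, N m; "opening": opening from 0.0 (shut) to 1.0 (fully open).
Only numpy, scipy, OpenCV 4.12 (cv2) and the standard library are available. Lean on these libraries where they do the work, as an engineer would, in place of code of your own. Each camera call takes 0.05 s, during which the arm holds its last target.

## Working session

There is one attempt and no reset: what is moved stays moved. The work goes in short steps, Python scripts to look and compute and a tool call to move; the robot and the scene stay as the last step left them, time stands still between calls to the robot, and variables do not carry over. Pictures are saved under pics/ and viewed, and the job is handed in when it is done.

Besides the shell and the picture viewer there is one more tool, called after "Emit:" as name(argument=value, ...) on one line, values as JSON. apply_moves: Moves the arm, as the interface text tells. Its arguments: {"type":"object","properties":{"motion":{"type":"array","items":{"type":"array"}},"claw":{"type":"number"}},"required":["motion"]}

```bash
ls; mkdir -p pics
python3 - <<'E'
from bench import ctrl
import cv2
s=ctrl.get_state();print(s)
for n in ["scene","side","wrist"]:
    im=ctrl.get_image(n);cv2.imwrite(f"pics/{n}0.png",im[:,:,::-1])
    print(n,ctrl.camera_model(n))
print(ctrl.grasp_offset)
E
```

```text
pics
{'clock': 0.0, 'joint_positions': array([-1.29918432,  0.411865  , -0.01268394,  1.59704074,  0.00558329,
        1.13428456, -0.0822161 ]), 'joint_velocities': array([-0.00088479, -0.00054382,  0.00075285,  0.00205374,  0.00101105,
       -0.00044723, -0.0001788 ]), 'joint_torque': array([ 1.00996051e-03, -5.87943149e+01,  6.41959403e-01, -2.91089201e+01,
       -5.38776931e-02,  1.81141030e-02,  1.63131181e-04]), 'eef_pos': array([208.18556973, 588.71182325, 182.13236466]), 'eef_rot': array([ 0.57769898,  0.40782024, -0.40867644, -0.57700097]), 'wrist_force': array([0.35527722, 0.2367043 , 0.24595123]), 'moment': array([ 0.01715251, -0.00216106,  0.01395985]), 'opening': 0.9997915629061869}
scene {'camera_matrix': array([[377.54578899,   0.        , 257.02293013],
       [  0.        , 377.54578899, 186.99717573],
       [  0.        ,   0.        ,   1.        ]]), 'k1': -0.10593652474673564, 'cam_to_world': array([[ 7.11577913e-03, -8.32637977e-01,  5.53771943e-01,
         1.25000339e+03],
       [ 9.99966879e-01,  3.73722602e-03, -7.23002887e-03,
        -6.01923972e+01],

[... 623 characters left out ...]
         8.73473830e+02],
       [ 0.00000000e+00,  0.00000000e+00,  0.00000000e+00,
         1.00000000e+00]])}
wrist {'camera_matrix': array([[322.84063719,   0.        , 256.12180845],
       [  0.        , 322.84063719, 190.41216617],
       [  0.        ,   0.        ,   1.        ]]), 'k1': -0.09339125364521679, 'tool_from_camera': array([[ 9.99998857e-01,  1.74269118e-04,  1.50159515e-03,
         1.07154073e+00],
       [ 1.38601021e-03,  2.90822859e-01, -9.56775911e-01,
        -2.00330199e+02],
       [-6.03434690e-04,  9.56776899e-01,  2.90822286e-01,
         7.99388333e+01],
       [ 0.00000000e+00,  0.00000000e+00,  0.00000000e+00,
         1.00000000e+00]])}
18.700000000000003
```

View pics/scene0.png

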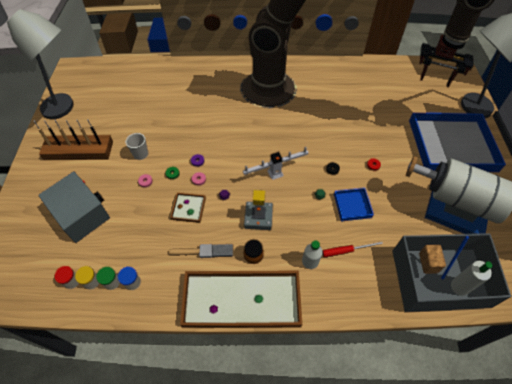

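View pics/side0.png

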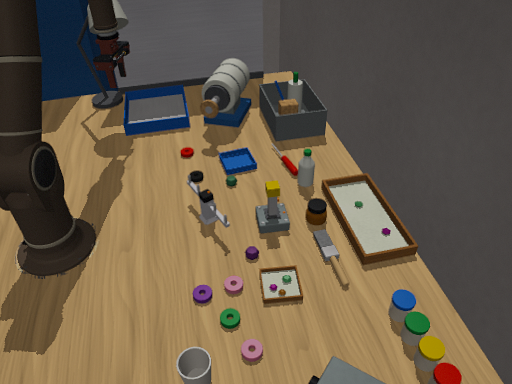

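View pics/wrist0.png

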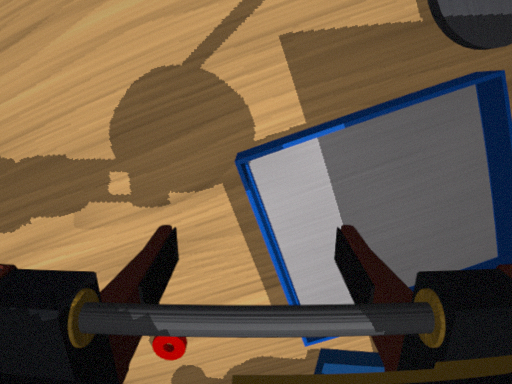

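The scene view shows the wheels red (374,164), black (333,168) and green (172,172). Pink and purple rings are lookalikes, and no white wheel is visible. The hanger is near (277,162), the capped post at (259,205) and the tray at (352,204). Next I'll zoom in.

```bash
cat > h.py <<'E'
import numpy as np, cv2
from scipy.spatial.transform import Rotation as R
from bench import ctrl
def cam(n,st=None):
    m=ctrl.camera_model(n)
    if n=="wrist":
        st=st or ctrl.get_state()
        T=np.eye(4);T[:3,:3]=R.from_quat(st["eef_rot"]).as_matrix();T[:3,3]=st["eef_pos"]
        C=T@m["tool_from_camera"]
    else: C=m["cam_to_world"]
    return m["camera_matrix"],m["k1"],C
def ray(c,uv):
    K,k1,C=c
    d=cv2.undistortPoints(np.array([[uv]],float),K,np.array([k1,0,0,0,0.]))[0,0]
    v=C[:3,:3]@np.array([d[0],-d[1],-1.]);return C[:3,3],v/np.linalg.norm(v)
def onz(c,uv,z):
    o,v=ray(c,uv);return o+v*(z-o[2])/v[2]
def tri(rays):
    A=np.zeros((3,3));b=np.zeros(3)
    for o,v in rays:
        P=np.eye(3)-np.outer(v,v);A+=P;b+=P@o
    p=np.linalg.solve(A,b)
    return p,[np.linalg.norm((np.eye(3)-np.outer(v,v))@(p-o)) for o,v in rays]
def proj(c,p):
    K,k1,C=c
    q=C[:3,:3].T@(np.array(p,float)-C[:3,3]);q=q*[1,-1,-1]
    return cv2.projectPoints(q[None],np.zeros(3),np.zeros(3),K,np.array([k1,0,0,0,0.]))[0].ravel()
def blobs(im,lo,hi,amin=8):
    hsv=cv2.cvtColor(im,cv2.COLOR_RGB2HSV);m=cv2.inRange(hsv,np.array(lo),np.array(hi))
    n,l,s,ce=cv2.connectedComponentsWithStats(m)
    return m,[(s[i,4],np.round(ce[i],1),s[i,:4]) for i in range(1,n) if s[i,4]>=amin]
def shot(n,name):
    st=ctrl.get_state();c=cam(n,st);im=ctrl.get_image(n);np.savez(f"pics/{name}.npz",im=im,K=c[0],k=c[1],C=c[2])
    cv2.imwrite(f"pics/{name}.png",im[:,:,::-1]);return im,c
def load(name):
    d=np.load(f"pics/{name}.npz");return d["im"],(d["K"],float(d["k"]),d["C"])
def crop(im,x0,y0,x1,y1,f,name):
    cv2.imwrite(f"pics/{name}.png",cv2.resize(im[y0:y1,x0:x1,::-1],None,fx=f,fy=f,interpolation=cv2.INTER_CUBIC))
def tool_down(yaw):
    # tool y down, tool x (jaws) at world angle yaw
    x=np.array([np.cos(yaw),np.sin(yaw),0]);y=np.array([0,0,-1.]);return np.stack([x,y,np.cross(x,y)],1)
def delta(p,Rm,st=None):
    st=st or ctrl.get_state();R0=R.from_quat(st["eef_rot"]).as_matrix()
    return np.round(R0.T@(np.array(p)-st["eef_pos"])/1000,4),np.round(R.from_matrix(R0.T@Rm).as_rotvec(),4)
E
python3 - <<'E'
from h import *
a,ca=shot("scene","s1");b,cb=shot("side","d1")
crop(a,120,120,400,270,2.8,"s1c");crop(b,160,130,360,350,2.7,"d1c")
E
```

```text
(no output)
```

View pics/s1c.png

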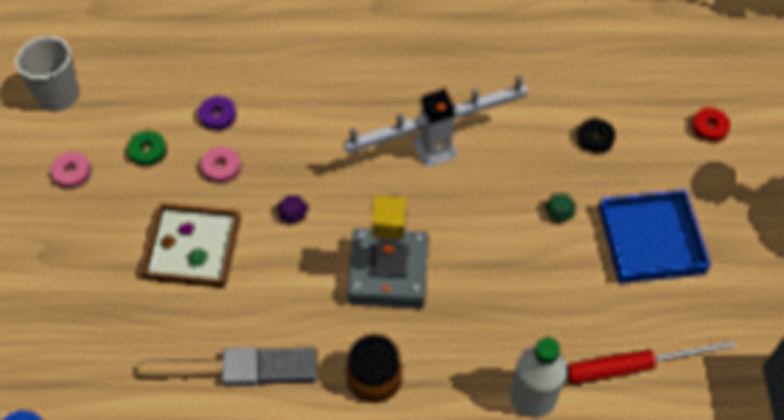

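View pics/d1c.png

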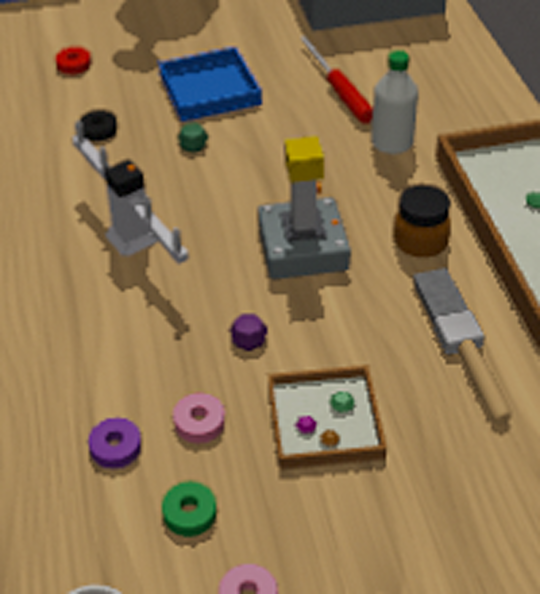

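The zoom shows the post's button and base dot facing roughly +x (towards the scene camera). The hanger's orange dot sits on its black top, with the crossbar running along y at a tilt. Now coarse positions.

Run:
```python
from h import *
a,ca=load("s1");b,cb=load("d1")
P=lambda *x:print(*[np.round(i,1) if not isinstance(i,str) else i for i in x])
cols={"yellow":((22,150,90),(34,255,255)),"green":((50,150,40),(75,255,255)),"red":((0,200,90),(4,255,255)),"blue":((108,150,60),(122,255,255)),"orange":((5,200,120),(13,255,255)),"black":((0,0,0),(180,255,32))}
for k,(lo,hi) in cols.items():
    for im,c,n,box in((a,ca,"sc",(120,380,140,270)),(b,cb,"sd",(160,330,130,350))):
        for ar,ce,s in blobs(im,lo,hi,3)[1]:
            if box[0]<ce[0]<box[1] and box[2]<ce[1]<box[3]: P(k,n,str(ar),ce,str(s),onz(c,ce,{"yellow":130,"orange":100,"blue":12,"black":8}.get(k,8)))
```

```text
yellow sc 130 [258.5 195.2] [253 190  12  12] [632.2 -47.4 130. ]
yellow sd 208 [272.4 188.1] [265 180  15  17] [640.5 -46.9 130. ]
green sc 100 [172.  172.4] [166 167  13  11] [ 456.5 -356.     8. ]
green sc 7 [317.4 192.3] [316 191   4   4] [543.9 158.5   8. ]
green sc 14 [321.9 194.4] [320 191   4   7] [552.6 173.3   8. ]
green sc 11 [190.  211.6] [188 210   5   4] [ 618.9 -276.     8. ]
green sc 46 [315.  244.6] [312 241   7   8] [741.9 132.3   8. ]
green sd 39 [307.4 152.1] [305 149   6   7] [855.5 268.2   8. ]
green sd 4 [227.2 182.5] [227 181   2   4] [538.9 161.7   8. ]
green sd 3 [235. 181.] [235 180   1   3] [565.8 163.4   8. ]
green sd 283 [229.7 318.1] [220 309  20  19] [ 456.3 -357.     8. ]
red sc 96 [373.6 163.6] [368 159  12  10] [419.3 379.5   8. ]
red sc 198 [337.6 250.5] [323 245  31  12] [763.2 202.4   8. ]
red sd 81 [186.3 151.5] [181 148  12   9] [421.7 380.8   8. ]
red sd 113 [289.2 164.6] [282 156  16  18] [768.9 209.4   8. ]
blue sc 903 [352.8 204.1] [335 189  38  32] [594.9 274.5  12. ]
blue sd 3 [244.3 150. ] [244 149   2   3] [632.  331.7  12. ]
blue sd 31
[... 675 characters left out ...]

orange sc 4 [258.5 208.5] [258 208   2   2] [661.6 -47.5 100. ]
orange sd 3 [290. 161.] [289 160   3   3] [738.4 107.2 100. ]
black sc 62 [275.5 157.9] [271 153  11  11] [392.6  18.2   8. ]
black sc 102 [332.4 168.1] [327 163  12  11] [439.8 223.4   8. ]
black sc 5 [253. 211.] [253 209   1   5] [617.3 -64.8   8. ]
black sc 7 [265. 228.] [262 228   7   1] [681.4 -25.8   8. ]
black sc 237 [252.9 248.8] [245 240  17  18] [754.9 -65.3   8. ]
black sd 109 [196.3 176.4] [190 172  13  10] [441.2 220.3   8. ]
black sd 108 [205.5 196.5] [199 190  14  13] [458.4 106.9   8. ]
black sd 140 [317.1 206.4] [308 199  18  15] [791.9 -23.5   8. ]
black sd 3 [319.7 207. ] [319 206   2   3] [798.8 -28.1   8. ]
```

Run:
```python
from h import *
st=ctrl.get_state();R0=R.from_quat(st["eef_rot"]).as_matrix();print(R0.round(3),st["clock"])
print(np.degrees(np.arctan2(R0[1,0],R0[0,0])))
for y in (0,180,90,-90): print(y,delta([580,-10,280],tool_down(np.radians(y))))
# hanger black top from both views
a,ca=load("s1");b,cb=load("d1")
print(tri([ray(ca,(275.5,157.9)),ray(cb,(205.5,196.5))]),tri([ray(ca,(258.5,195.2)),ray(cb,(272.4,188.1))]))
```

```text
[[ 0.333 -0.    -0.943]
 [ 0.943 -0.001  0.333]
 [-0.001 -1.    -0.   ]] 0.25
70.53094455545416
0 (array([-0.4409, -0.0971, -0.5501]), array([ 5.000e-04,  1.231e+00, -6.000e-04]))
180 (array([-0.4409, -0.0971, -0.5501]), array([-6.0000e-04, -1.9106e+00, -5.0000e-04]))
90 (array([-0.4409, -0.0971, -0.5501]), array([-1.000e-04, -3.398e-01, -7.000e-04]))
-90 (array([-0.4409, -0.0971, -0.5501]), array([ 1.0000e-03,  2.8018e+00, -1.0000e-04]))
(array([453.97687806,  12.75071674,  86.85946928]), [np.float64(0.28744323240269304), np.float64(0.28744323240270897)]) (array([637.6264495 , -49.05008509, 134.39677224]), [np.float64(2.733677308394462), np.float64(2.733677308394439)])
```

Emit:
apply_moves(motion=[[[-0.03, -0.05, -0.04], [0, 0.12, 0]], [[-0.08, -0.09, -0.1], [0, 0.27, 0]], [[-0.13, -0.097, -0.16], [0, 0.42, 0]], [[-0.18, -0.097, -0.22], [0, 0.57, 0]], [[-0.22, -0.097, -0.275], [0, 0.72, 0]], [[-0.26, -0.097, -0.33], [0, 0.87, 0]], [[-0.3, -0.097, -0.38], [0, 1.02, 0]], [[-0.34, -0.097, -0.43], [0, 1.13, 0]]])

```text
clock: 1.25
eef_pos: [460.6, 187.4, 279.7]
eef_rot: [0.706, 0.034, -0.034, -0.706]
wrist_force: [0.8, 0.9, -0.3]
opening: 1.001
```

Run:
```python
from h import *
print(ctrl.get_state()["eef_pos"],delta([560,-10,280],tool_down(0)))
```

```text
[460.61891053 187.36001928 279.70665056] (array([ 0.0798, -0.0003, -0.2061]), array([0.    , 0.097 , 0.0004]))
```

Emit:
apply_moves(motion=[[[0.02, 0, -0.05], [0, 0.05, 0]], [[0.04, 0, -0.1], [0, 0.097, 0]], [[0.06, 0, -0.155], [0, 0.097, 0]], [[0.08, 0, -0.206], [0, 0.097, 0]], [[0.08, 0, -0.206], [0, 0.097, 0]], [[0.08, 0, -0.206], [0, 0.097, 0]]])

```text
clock: 2.0
eef_pos: [559.9, -9.3, 279.4]
eef_rot: [-0.707, 0.0, 0.0, 0.707]
wrist_force: [0.1, 0.7, 1.3]
opening: 1.0
```

Run:
```python
from h import *
im,c=shot("wrist","w1");print(ctrl.get_state()["eef_pos"]);crop(im,0,0,512,384,1.5,"w1b")
```

```text
[559.84815465  -8.51006308 279.52629087]
```

View pics/w1b.png

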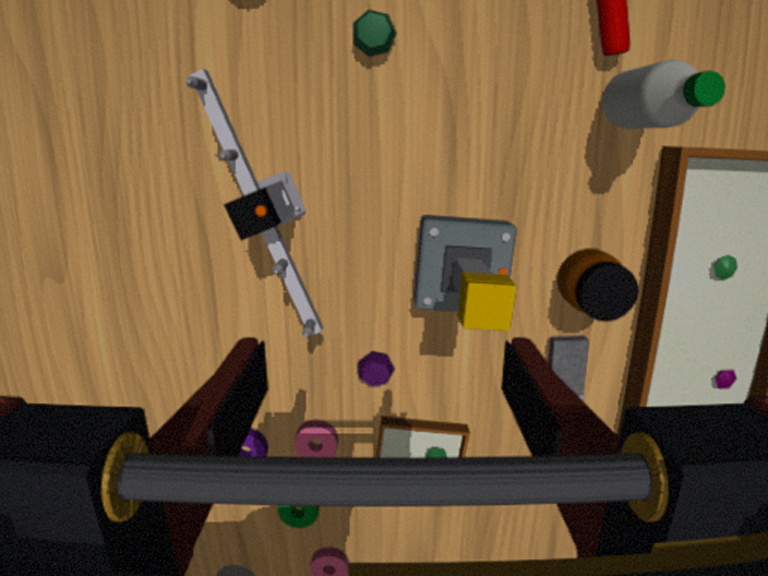

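Wrist view: cap top centred near (487,303) in the enlarged view, base dot right (+x) at (502,272). The hanger's black block is at (255,208) with its dot on the +x side and the hole face to the right. Now I'll measure the cap quad and hanger block.

Run:
```python
from h import *
im,c=load("w1")
m,bl=blobs(im,(20,120,150),(35,255,255),30)
print(bl)
hsv=cv2.cvtColor(im,cv2.COLOR_RGB2HSV)
print("V",hsv[190:225:4,320,2])
crop(im,265,135,365,235,6,"w1cap");crop(im,120,30,220,230,3,"w1h")
```

```text
[(np.int32(954), array([326. , 204.3]), array([309, 189,  36,  32], dtype=int32))]
V [177 180 174 177 178 173 175 172 167]
```

View pics/w1cap.png

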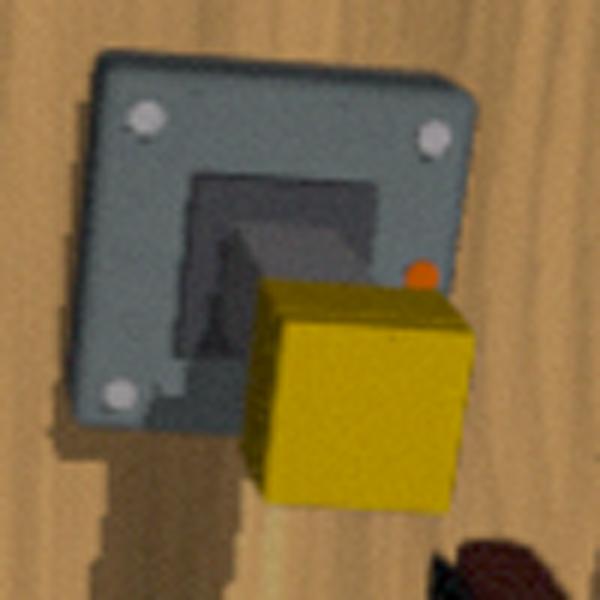

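View pics/w1h.png

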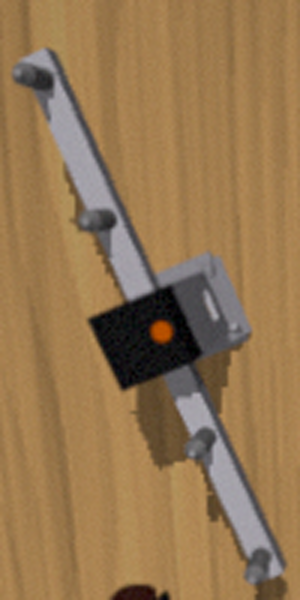

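Run:
```python
from h import *
im,c=load("w1")
q=[onz(c,(265+x/6,135+y/6),145) for x,y in((283,320),(473,328),(450,512),(264,500))]
q=np.array(q);print("cap",q.round(1),q.mean(0).round(1),[np.linalg.norm(q[i]-q[i-1]).round(1) for i in range(4)])
for i in range(4):
    d=q[i]-q[i-1];print((np.degrees(np.arctan2(d[1],d[0]))%90).round(1))
s=np.array([onz(c,(265+x/6,135+y/6),26) for x,y in((147,118),(435,138),(120,393),(423,275))]);print("base z?",s.round(1),np.linalg.norm(s[0]-s[1]),np.linalg.norm(s[0]-s[2]),"mid",(s[1]+s[2])/2)
d=s[1]-s[0];print(np.degrees(np.arctan2(d[1],d[0])));d=s[0]-s[2];print(np.degrees(np.arctan2(d[1],d[0]))-90)
k=np.array([onz(c,(120+x/3,30+y/3),100) for x,y in((88,320),(172,288),(203,356),(125,390))]);print("block",k.round(1),k.mean(0).round(1),[np.linalg.norm(k[i]-k[i-1]).round(1) for i in range(4)])
for i in range(4):
    d=k[i]-k[i-1];print((np.degrees(np.arctan2(d[1],d[0]))%90).round(1))
e=np.array([onz(c,(120+x/3,30+y/3),72) for x,y in((45,50),(275,570))]);d=e[0]-e[1];print("bar",e.round(1),np.linalg.norm(d),np.degrees(np.arctan2(d[1],d[0]))-90,e.mean(0))
```

```text
cap [[620.9 -28.1 145. ]
 [655.8 -29.6 145. ]
 [654.4 -65.6 145. ]
 [619.2 -63.1 145. ]] [637.6 -46.6 145. ] [np.float64(35.0), np.float64(34.9), np.float64(36.0), np.float64(35.3)]
87.1
87.5
87.7
85.8
base z? [[607.6 -13.5  26. ]
 [676.9 -18.1  26. ]
 [602.9 -82.4  26. ]
 [676.3 -52.1  26. ]] 69.41709724289451 69.04425245954761 mid [639.90799082 -50.2526261   26.        ]
-3.8202127422353778
-3.9109831365645107
block [[433.5  22.5 100. ]
 [468.   34.7 100. ]
 [478.7   7.8 100. ]
 [446.2  -5.8 100. ]] [456.6  14.8 100. ] [np.float64(31.0), np.float64(36.5), np.float64(28.9), np.float64(35.2)]
24.1
19.4
21.7
22.7
bar [[415.  127.5  72. ]
 [499.5 -94.8  72. ]] 237.8313880899463 20.81238145508668 [457.25083822  16.36654924  72.        ]
```

Cap at (638,-48), side about 35–36 mm as it should be, yaw about -3.7°. Hanger at (457,15.5), yaw about 21°. Next, the cap grasp.

Run:
```python
from h import *
print(delta([638,-48,190],tool_down(np.radians(-3.7))))
```

```text
(array([ 0.0781,  0.0895, -0.0397]), array([-0.0007,  0.0661, -0.0002]))
```

Emit:
apply_moves(motion=[[[0.04, 0.045, -0.02], [0, 0.06, 0]], [[0.078, 0.089, -0.04], [0, 0.066, 0]], [[0.078, 0.12, -0.04], [0, 0.066, 0]], [[0.078, 0.145, -0.04], [0, 0.066, 0]], [[0.078, 0.165, -0.04], [0, 0.066, 0]], [[0.078, 0.165, -0.04], [0, 0.066, 0]], [[0.078, 0.165, -0.04], [0, 0.066, 0]]])

```text
clock: 2.92
eef_pos: [638.5, -47.8, 115.6]
eef_rot: [-0.706, 0.022, -0.023, 0.707]
wrist_force: [-0.0, 0.7, 0.1]
opening: 0.998
```

Emit:
apply_moves(motion=[[[0, 0, 0], [0, 0, 0]], [[0, 0, 0], [0, 0, 0]], [[0, 0, 0], [0, 0, 0]], [[0, 0, 0], [0, 0, 0]], [[0, 0, 0], [0, 0, 0]]], claw=0.2)

```text
clock: 3.55
eef_pos: [638.5, -47.8, 115.6]
eef_rot: [-0.706, 0.022, -0.023, 0.707]
wrist_force: [0.5, -0.5, 0.1]
opening: 0.465
```

Run:
```python
from h import *
s=ctrl.get_state();print(s["eef_pos"],s["opening"],s["wrist_force"])
im,c=shot("wrist","w2")
```

```text
[638.46808098 -47.83006128 115.58798546] 0.46479211350475685 [ 0.47568627 -0.49127361  0.08072054]
```

View pics/w2.png

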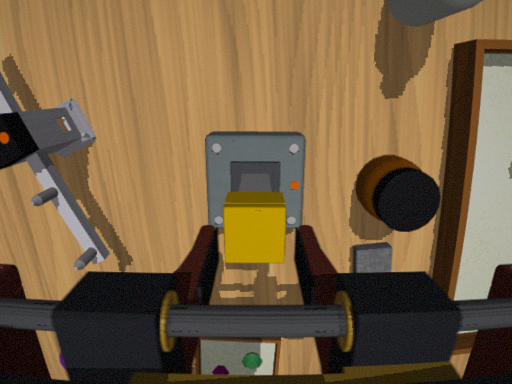

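The fingers are around the cap (cap at (255,230), centred between them) and still closing. I'll let them close fully, then lift.

Emit:
apply_moves(motion=[[[0, 0, 0], [0, 0, 0]], [[0, 0, 0], [0, 0, 0]], [[0, 0, 0], [0, 0, 0]], [[0, 0, 0], [0, 0, 0]]], claw=0.2)

```text
clock: 4.1
eef_pos: [638.5, -47.8, 115.5]
eef_rot: [-0.706, 0.022, -0.023, 0.707]
wrist_force: [0.3, 0.4, -0.1]
opening: 0.198
```

Emit:
apply_moves(motion=[[[0, -0.01, 0], [0, 0, 0]], [[0, -0.02, 0], [0, 0, 0]], [[0, -0.035, 0], [0, 0, 0]], [[0, -0.06, 0], [0, 0, 0]], [[0, -0.09, 0], [0, 0, 0]]])

```text
clock: 4.72
eef_pos: [638.2, -48.0, 207.1]
eef_rot: [-0.706, 0.022, -0.023, 0.707]
wrist_force: [0.5, -1.3, 0.7]
opening: 0.2
```

Run:
```python
from h import *
s=ctrl.get_state();print(s["eef_pos"],s["opening"],s["wrist_force"])
im,c=shot("wrist","w3")
print(delta([595,274,130],tool_down(0.0)))
```

```text
[638.19048277 -47.96605655 207.06204129] 0.20028418219275068 [ 0.50283162 -1.29059961  0.69040752]
(array([-0.0665,  0.0816,  0.3188]), array([-0.0012, -0.0642,  0.0071]))
```

View pics/w3.png

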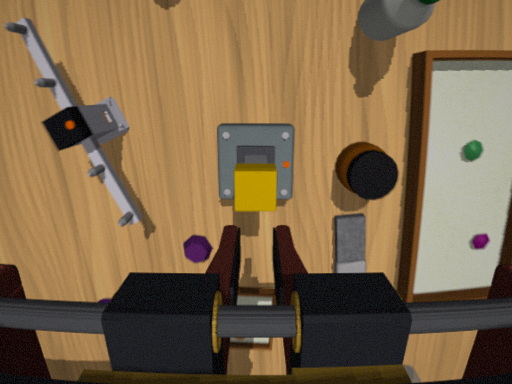

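The fingers closed to the commanded 0.2 without holding the cap, which is still on the post at (255,187). I'll work out where it is relative to the tool.

Run:
```python
from h import *
for n in("w1","w2","w3"):
    im,c=load(n)
    m,bl=blobs(im,(20,120,150),(35,255,255),30);bl=max(bl,key=lambda t:t[0]);x,y,w,h=bl[2]
    for z in (115,130,145):print(n,bl[1],bl[2],z,onz(c,bl[1],z).round(1),"w",(onz(c,(x+w,bl[1][1]),z)-onz(c,(x,bl[1][1]),z))[0].round(1))
    crop(im,200,100,312,300,3,n+"z")
a,ca=shot("scene","s2");b,cb=shot("side","d2");crop(b,200,100,320,260,4,"d2c")
```

```text
w1 [326.  204.3] [309 189  36  32] 115 [644.1 -57.1 115. ] w 43.7
w1 [326.  204.3] [309 189  36  32] 130 [640.7 -51.8 130. ] w 41.9
w1 [326.  204.3] [309 189  36  32] 145 [637.2 -46.5 145. ] w 40.1
w2 [254.2 234.5] [224 207  62  59] 115 [636.7 -59.4 115. ] w 42.1
w2 [254.2 234.5] [224 207  62  59] 130 [637.2 -52.5 130. ] w 39.0
w2 [254.2 234.5] [224 207  62  59] 145 [637.7 -45.7 145. ] w 35.8
w3 [255.3 190.7] [234 171  43  48] 115 [637.2 -56.4 115. ] w 40.7
w3 [255.3 190.7] [234 171  43  48] 130 [637.5 -51.8 130. ] w 38.6
w3 [255.3 190.7] [234 171  43  48] 145 [637.8 -47.2 145. ] w 36.5
```

View pics/w2z.png

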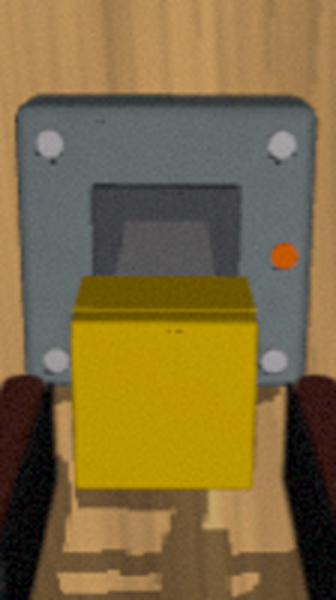

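View pics/d2c.png

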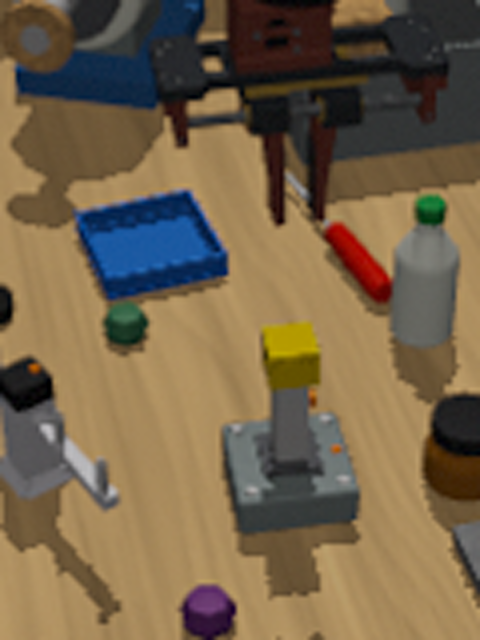

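View pics/w3z.png

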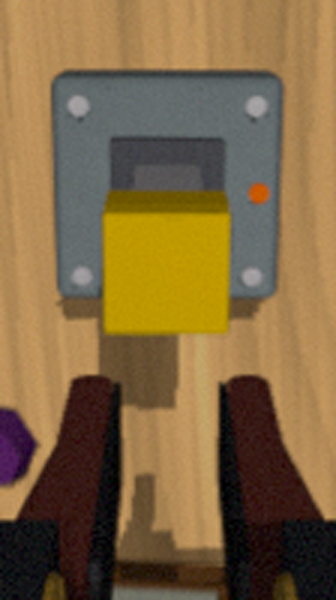

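Run:
```python
from h import *
a,ca=load("s2");b,cb=load("d2")
p=ctrl.get_state()["eef_pos"];print(p)
print("proj TCP scene",proj(ca,p),"side",proj(cb,p)); print("proj cap scene",proj(ca,[638,-48,130]),"side",proj(cb,[638,-48,130]))
crop(a,200,120,320,240,5,"s2c")
```

```text
[639.53704071 -48.23771828 208.10629699]
proj TCP scene [258.44011217 182.8003369 ] side [272.46290373 166.12923829]
proj cap scene [258.33201123 196.81805184] side [271.63738814 188.4846587 ]
```

View pics/s2c.png

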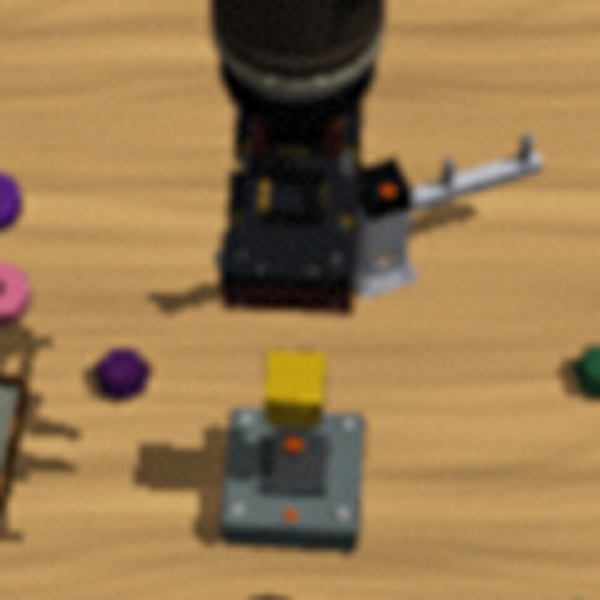

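In the side view the fingertips appear at about (270,155) and (280,154), while the reported TCP projects to (272,166). So the real tips seem to be well above the stated TCP, which explains the miss. Checking it numerically.

Run:
```python
from h import *
b,cb=shot("side","d3");crop(b,230,110,320,210,6,"d3c")
for uv in((269.3,155.5),(279.5,154.5)):
    o,v=ray(cb,uv);
    for Y in(-58,-48,-38):print(uv,Y,(o+v*(Y-o[1])/v[1]).round(1))
for n in("w1","w3"):
    im,c=load(n);print(n)
    # wrist: tip pixels
w=cam("wrist");
```

```text
(269.3, 155.5) -58 [628.1 -58.  251.5]
(269.3, 155.5) -48 [630.6 -48.  244.3]
(269.3, 155.5) -38 [633.2 -38.  237.1]
(279.5, 154.5) -58 [655.7 -58.  250.1]
(279.5, 154.5) -48 [658.5 -48.  242.9]
(279.5, 154.5) -38 [661.4 -38.  235.7]
w1
w3
```

View pics/d3c.png

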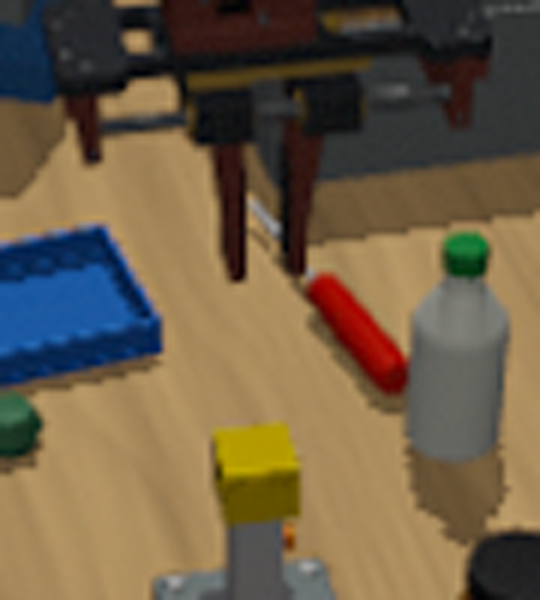

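Side and wrist views agree: the real fingertips sit about 36 mm above the reported TCP, centred laterally. I'll use tip z = TCP z + 36, confirmed by watching the force, and grasp the cap at TCP z ≈ 84.

Run:
```python
from h import *
print(delta([638,-47.5,84],tool_down(np.radians(-3.7))))
```

```text
(array([-0.0011,  0.1226,  0.0003]), array([-0.0014,  0.0007,  0.0028]))
```

Emit:
apply_moves(motion=[[[0, 0, 0], [0, 0, 0]], [[0, 0, 0], [0, 0, 0]], [[0, 0, 0], [0, 0, 0]], [[0, 0, 0], [0, 0, 0]], [[0, 0, 0], [0, 0, 0]], [[0, 0, 0], [0, 0, 0]], [[0, 0.02, 0], [0, 0, 0]], [[0, 0.04, 0], [0, 0, 0]]], claw=0.9)

```text
clock: 5.92
eef_pos: [639.0, -47.9, 166.4]
eef_rot: [-0.706, 0.021, -0.024, 0.707]
wrist_force: [0.0, -0.5, -0.4]
opening: 0.901
```

Emit:
apply_moves(motion=[[[0, 0.03, 0], [0, 0, 0]], [[0, 0.055, 0], [0, 0, 0]], [[0, 0.07, 0], [0, 0, 0]], [[0, 0.08, 0], [0, 0, 0]], [[0, 0.083, 0], [0, 0, 0]], [[0, 0.083, 0], [0, 0, 0]]])

```text
clock: 6.68
eef_pos: [639.7, -47.9, 83.9]
eef_rot: [-0.706, 0.021, -0.024, 0.707]
wrist_force: [-0.1, -0.4, -0.9]
opening: 0.9
```

Emit:
apply_moves(motion=[[[-0.002, 0, 0], [0, 0, 0]], [[-0.002, 0, 0], [0, 0, 0]], [[-0.002, 0, 0], [0, 0, 0]], [[-0.002, 0, 0], [0, 0, 0]], [[-0.002, 0, 0], [0, 0, 0]], [[-0.002, 0, 0], [0, 0, 0]], [[-0.002, 0, 0], [0, 0, 0]]], claw=0.1)

```text
clock: 7.55
eef_pos: [637.7, -47.7, 83.9]
eef_rot: [-0.706, 0.021, -0.024, 0.707]
wrist_force: [-0.0, 0.4, 0.1]
opening: 0.408
```

Run:
```python
from h import *
s=ctrl.get_state();print(s["eef_pos"],s["opening"],s["wrist_force"],s["moment"])
im,c=shot("wrist","w4");im,c=shot("side","d4");crop(im,200,100,320,260,4,"d4c")
```

```text
[637.72281578 -47.72015118  83.87794702] 0.4080175799467054 [-0.04418278  0.42573066  0.070764  ] [-0.06745779  0.02776851 -0.00568538]
```

View pics/d4c.png

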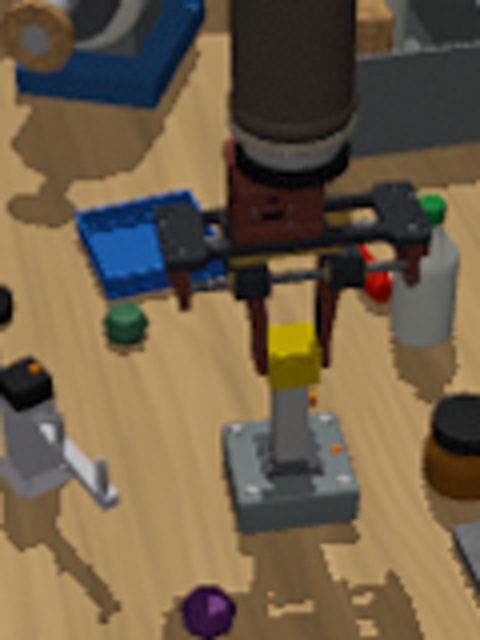

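View pics/w4.png

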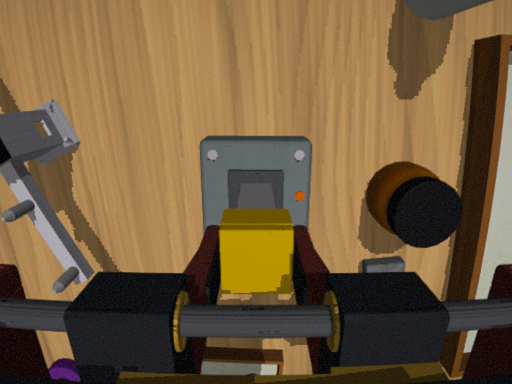

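Opening 0.408 (36 mm): the cap is held, which confirms the tip offset. Lifting.

Emit:
apply_moves(motion=[[[0, -0.005, 0], [0, 0, 0]], [[0, -0.015, 0], [0, 0, 0]], [[0, -0.03, 0], [0, 0, 0]], [[0, -0.055, 0], [0, 0, 0]], [[0, -0.085, 0], [0, 0, 0]], [[0, -0.085, 0], [0, 0, 0]]])

```text
clock: 8.4
eef_pos: [639.1, -48.2, 172.3]
eef_rot: [-0.706, 0.019, -0.026, 0.707]
wrist_force: [0.5, -0.4, -0.9]
opening: 0.412
```

Run:
```python
from h import *
s=ctrl.get_state();print(s["eef_pos"],s["opening"],s["wrist_force"])
im,c=shot("wrist","w5")
print(delta([595,274,130],tool_down(0.0)))
```

```text
[639.11508478 -48.24516479 172.27281995] 0.41178761666261726 [ 0.50764877 -0.44453938 -0.88422398]
(array([-0.0638,  0.0407,  0.3184]), array([-0.0019, -0.0638,  0.0071]))
```

View pics/w5.png

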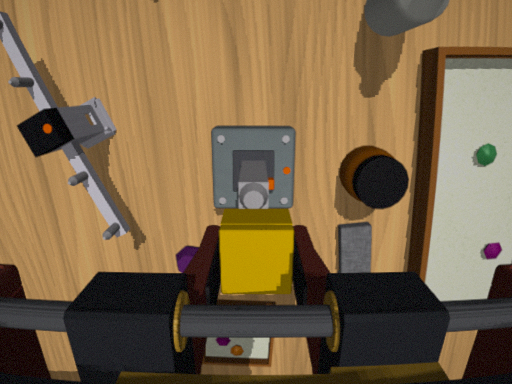

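Emit:
apply_moves(motion=[[[-0.01, 0, 0.05], [0, -0.01, 0]], [[-0.02, 0, 0.11], [0, -0.02, 0]], [[-0.035, 0, 0.17], [0, -0.03, 0]], [[-0.045, 0.01, 0.23], [0, -0.05, 0]], [[-0.055, 0.03, 0.285], [0, -0.064, 0]], [[-0.064, 0.06, 0.315], [0, -0.064, 0]], [[-0.064, 0.11, 0.318], [0, -0.064, 0]], [[-0.064, 0.11, 0.318], [0, -0.064, 0]]])

```text
clock: 9.45
eef_pos: [591.5, 272.9, 56.3]
eef_rot: [0.708, 0.0, -0.001, -0.706]
wrist_force: [0.2, -0.0, 0.2]
opening: 0.409
```

Run:
```python
from h import *
im,c=shot("wrist","w6");print(ctrl.get_state()["eef_pos"])
m,bl=blobs(im,(108,150,60),(122,255,255),200);print(bl)
im,c=load("w5");print("post top",onz(c,(254,194),137))
```

```text
[593.88504936 272.62060454  59.14679648]
[(np.int32(4086), array([263.8, 169.9]), array([175, 118, 156, 139], dtype=int32))]
post top [638.46640953 -41.90682301 137.        ]
```

View pics/w6.png

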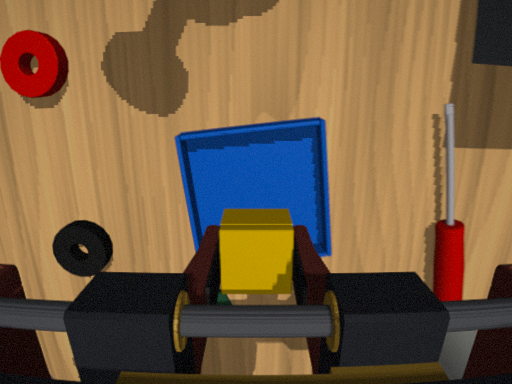

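Run:
```python
from h import *
im,c=load("w6")
a,b,d=[onz(c,p,24) for p in((178,136),(324,119),(330,254))];print(a,b,d,np.linalg.norm(a-b),np.linalg.norm(d-b),"ctr",(a+d)/2, np.degrees(np.arctan2((b-a)[1],(b-a)[0])))
im,c=load("w5");crop(im,205,115,305,215,6,"w5c")
print(delta([595,274,-20],tool_down(0.0)))
```

```text
[535.381258   323.82999507  24.        ] [640.01184043 335.96651445  24.        ] [651.62751775 229.01178121  24.        ] 105.33211230229809 107.58363686434076 ctr [593.50438787 276.42088814  24.        ] 6.616398472791416
(array([0.0008, 0.0791, 0.0015]), array([0.0011, 0.    , 0.0036]))
```

View pics/w5c.png

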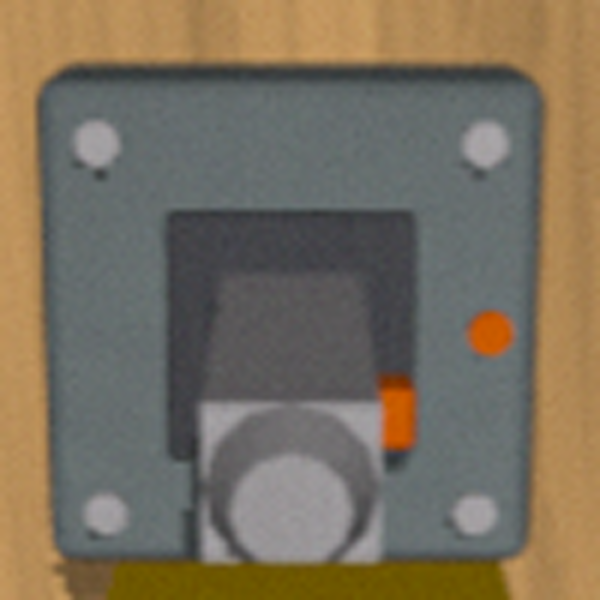

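Tray centre (594,276), which agrees with the earlier estimate. Lowering the cap into it and releasing with a small opening.

Emit:
apply_moves(motion=[[[0, 0.03, 0.002], [0, 0, 0]], [[0, 0.055, 0.002], [0, 0, 0]], [[0, 0.07, 0.002], [0, 0, 0]], [[0, 0.079, 0.002], [0, 0, 0]], [[0, 0.079, 0.002], [0, 0, 0]]])

```text
clock: 10.12
eef_pos: [594.5, 274.3, -19.4]
eef_rot: [0.707, 0.001, 0.002, -0.707]
wrist_force: [-0.4, 0.4, -0.4]
opening: 0.408
```

Emit:
apply_moves(motion=[[[0, 0, 0], [0, 0, 0]], [[0, 0, 0], [0, 0, 0]], [[0, 0, 0], [0, 0, 0]], [[0, -0.02, 0], [0, 0, 0]], [[0, -0.06, 0], [0, 0, 0]], [[0, -0.11, 0], [0, 0, 0]], [[0, -0.15, 0], [0, 0, 0]], [[0, -0.17, 0], [0, 0, 0]]], claw=0.65)

```text
clock: 11.12
eef_pos: [595.2, 274.7, 155.0]
eef_rot: [-0.707, -0.003, -0.003, 0.708]
wrist_force: [0.1, 0.6, -0.4]
opening: 0.647
```

Run:
```python
from h import *
im,c=shot("wrist","w7");print(ctrl.get_state()["eef_pos"])
m,bl=blobs(im,(20,120,120),(35,255,255),100);print([(b,onz(c,b[1],30)) for b in bl])
```

```text
[596.01066596 275.09095272 156.84821366]
[((np.int32(1192), array([254.4, 174. ]), array([237, 156,  35,  36], dtype=int32)), array([594.64321193, 274.40861024,  30.        ])), ((np.int32(142), array([131.8, 327.3]), array([129, 306,   8,  43], dtype=int32)), array([440.52410273,  78.14323822,  30.        ]))]
```

View pics/w7.png

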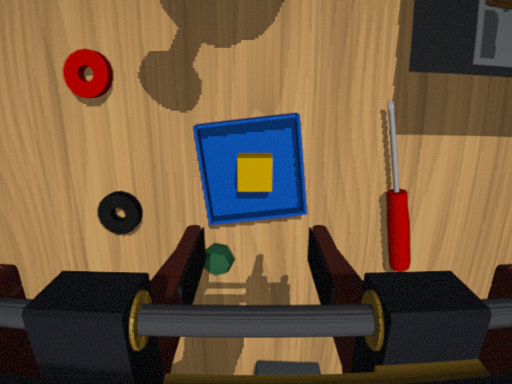

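The cap lies in the tray at (254,174). Going above the hanger.

Run:
```python
from h import *
print(delta([457,15.5,150],tool_down(np.radians(21))))
```

```text
(array([-0.1388,  0.0048, -0.2597]), array([-0.0009, -0.3674,  0.0102]))
```

Emit:
apply_moves(motion=[[[-0.02, 0, -0.04], [0, -0.05, 0]], [[-0.045, 0, -0.09], [0, -0.12, 0]], [[-0.075, 0, -0.14], [0, -0.2, 0.005]], [[-0.105, 0, -0.19], [0, -0.28, 0.01]], [[-0.13, 0, -0.24], [0, -0.36, 0.01]], [[-0.139, 0.004, -0.26], [0, -0.367, 0.01]], [[-0.139, 0.004, -0.26], [0, -0.367, 0.01]], [[-0.139, 0.004, -0.26], [0, -0.367, 0.01]]], claw=1.0)

```text
clock: 12.18
eef_pos: [457.5, 16.2, 151.2]
eef_rot: [-0.695, -0.129, 0.128, 0.696]
wrist_force: [-0.6, 0.4, 0.2]
opening: 0.998
```

Run:
```python
from h import *
im,c=shot("wrist","w8");print(ctrl.get_state()["eef_pos"])
crop(im,180,0,330,240,2.5,"w8c")
```

```text
[457.52435056  16.41875808 151.01298171]
```

View pics/w8c.png

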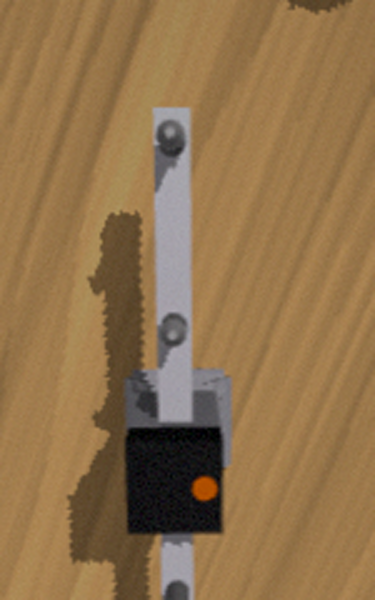

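Run:
```python
from h import *
im,c=load("w8")
f=lambda x,y,z:onz(c,(180+x/2.5,y/2.5),z)
k=np.array([f(*p,100) for p in((127,430),(221,428),(222,532),(128,533))]);print(k.round(1),k.mean(0),[np.linalg.norm(k[i]-k[i-1]).round(1) for i in range(4)])
for i in range(4):
    d=k[i]-k[i-1];print((np.degrees(np.arctan2(d[1],d[0]))%90).round(1))
d=f(172,108,72)-f(176,540,72);print(np.degrees(np.arctan2(d[1],d[0]))-90)
print(delta([457,15.5,25],tool_down(np.radians(21))))
```

```text
[[432.   27.4 100. ]
 [459.9  38.8 100. ]
 [473.3   5.9 100. ]
 [444.2  -5.7 100. ]] [452.38621123  16.60119269 100.        ] [np.float64(35.3), np.float64(30.1), np.float64(35.6), np.float64(31.3)]
20.2
22.2
22.1
21.6
21.208656420496155
(array([-0.001 ,  0.126 , -0.0008]), array([-0.0008,  0.0009,  0.0011]))
```

Run:
```python
from h import *
print(delta([453,15,25],tool_down(np.radians(21.4))))
```

```text
(array([-0.0049,  0.126 ,  0.0002]), array([-0.0008, -0.006 ,  0.0011]))
```

Emit:
apply_moves(motion=[[[-0.005, 0.03, 0], [0, -0.006, 0]], [[-0.005, 0.07, 0], [0, -0.006, 0]], [[-0.005, 0.105, 0], [0, -0.006, 0]], [[-0.005, 0.12, 0], [0, -0.006, 0]], [[-0.005, 0.126, 0], [0, -0.006, 0]], [[-0.005, 0.126, 0], [0, -0.006, 0]]])

```text
clock: 12.98
eef_pos: [453.5, 15.0, 25.4]
eef_rot: [-0.694, -0.132, 0.131, 0.695]
wrist_force: [-0.4, -0.7, 0.2]
opening: 1.001
```

Emit:
apply_moves(motion=[[[0, 0, 0], [0, 0, 0]], [[0, 0, 0], [0, 0, 0]], [[0, 0, 0], [0, 0, 0]], [[0, 0, 0], [0, 0, 0]], [[0, 0, 0], [0, 0, 0]], [[0, 0, 0], [0, 0, 0]], [[0, 0, 0], [0, 0, 0]], [[0, 0, 0], [0, 0, 0]]], claw=0.1)

```text
clock: 13.98
eef_pos: [453.4, 15.0, 25.4]
eef_rot: [-0.694, -0.132, 0.131, 0.695]
wrist_force: [-0.2, -0.1, -0.1]
opening: 0.368
```

Run:
```python
from h import *
s=ctrl.get_state();print(s["eef_pos"],s["opening"],s["wrist_force"])
im,c=shot("wrist","w9");im,c=shot("side","d9");crop(im,150,120,290,270,4,"d9c")
```

```text
[453.37278057  14.97314388  25.39580271] 0.3680004711588452 [-0.20579461 -0.06684099 -0.11234629]
```

View pics/w9.png

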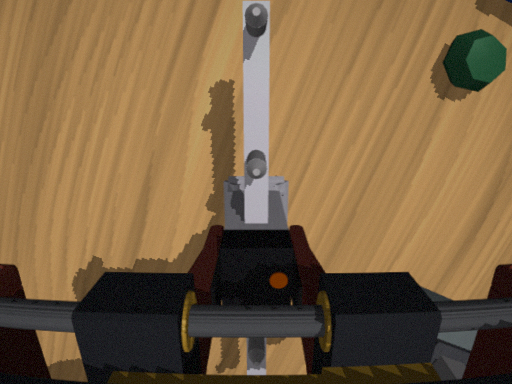

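View pics/d9c.png

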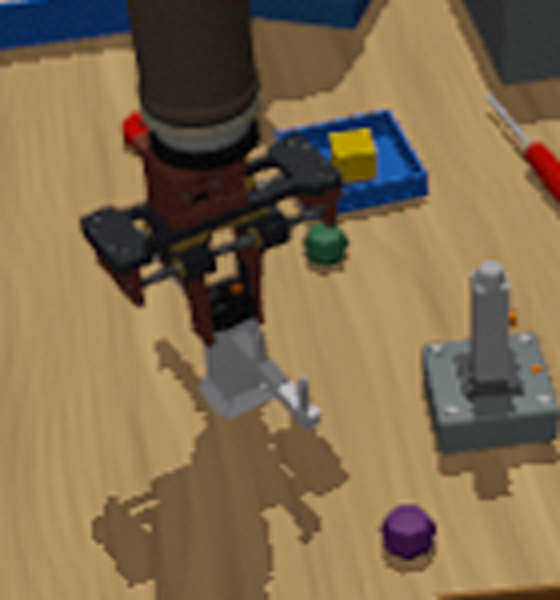

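Opening 0.368 (32 mm): hanger gripped, centred and aligned (bar at column 256). Refining the post pose from the earlier w5 picture.

Run:
```python
from h import *
im,c=load("w5")
f=lambda x,y,z:onz(c,(205+x/6,115+y/6),z)
print("top",f(293,513,137))
for z in(25,30,35,40):
    s=np.array([f(x,y,z) for x,y in((97,144),(485,144),(476,514),(105,514))]);print(z,s.mean(0),np.linalg.norm(s[0]-s[1]),np.linalg.norm(s[1]-s[2]),[np.degrees(np.arctan2(*(b-a)[1::-1])).round(2) for a,b in((s[0],s[1]),(s[3],s[2]),(s[3],s[0]),(s[2],s[1]))])
s=np.array([f(x,y,40) for x,y in((168,211),(417,211),(170,458))]);print("collar",s,(s[1]+s[2])/2)
# shaft edges at 127 (square shoulder corners)
s=np.array([f(x,y,127) for x,y in((200,402),(384,402))]);print(s,(s[0]+s[1])/2)
for n in("s1","d1"):pass
a,ca=load("s1");b,cb=load("d9")
crop(b,240,150,300,240,8,"d9p")
sc,cs=shot("scene","s9");crop(sc,220,170,300,240,8,"s9p")
```

```text
top [637.98960654 -47.13625675 137.        ]
25 [637.71531278 -50.07427171  25.        ] 69.65249778995225 70.10368243488612 [np.float64(-3.79), np.float64(-3.88), np.float64(85.82), np.float64(86.37)]
30 [637.78580604 -48.89102051  30.        ] 68.65107537963662 69.09577315864368 [np.float64(-3.79), np.float64(-3.88), np.float64(85.82), np.float64(86.37)]
35 [637.85629929 -47.7077693   35.        ] 67.64965296932087 68.08786388240122 [np.float64(-3.79), np.float64(-3.88), np.float64(85.82), np.float64(86.37)]
40 [637.92679255 -46.5245181   40.        ] 66.64823055900524 67.0799546061588 [np.float64(-3.79), np.float64(-3.88), np.float64(85.82), np.float64(86.37)]
collar [[618.15382808 -23.29871729  40.        ]
 [661.20210423 -26.15966574  40.        ]
 [614.73640577 -67.8983423   40.        ]] [637.969255   -47.02900402  40.        ]
[[626.61556782 -34.31317039 127.        ]
 [650.76753028 -35.9390142  127.        ]] [638.69154905 -35.1260923  127.        ]
```

View pics/d9p.png

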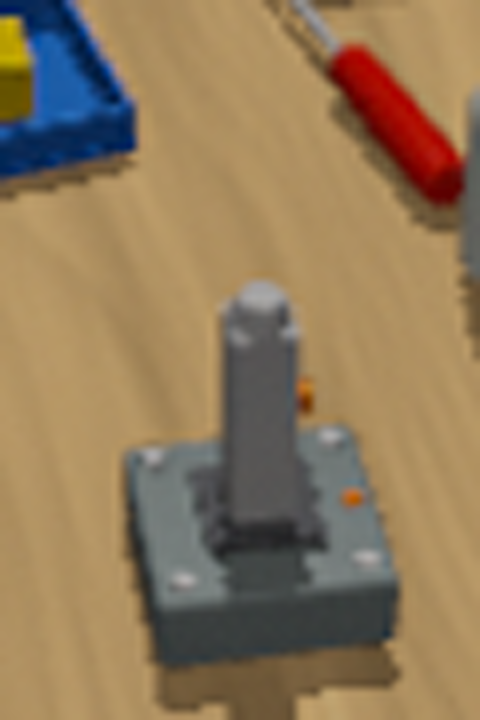

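View pics/s9p.png

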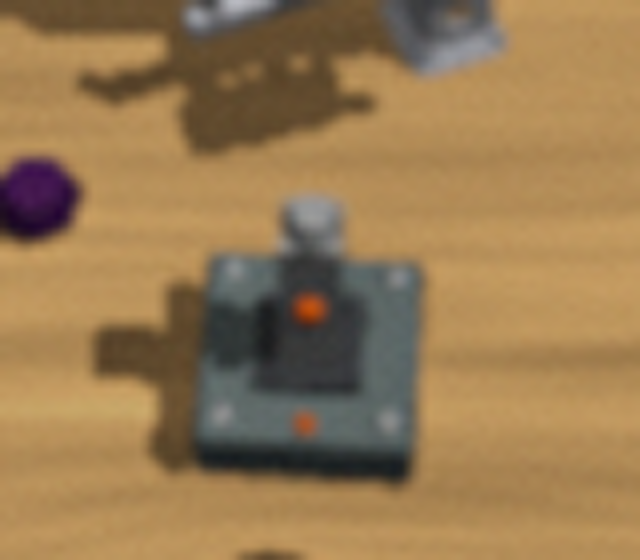

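Post at (638.0,-47.1), yaw -3.8°, consistent across the top, collar and screw centre. Lifting the hanger.

Emit:
apply_moves(motion=[[[0, -0.01, 0], [0, 0, 0]], [[0, -0.04, 0], [0, 0, 0]], [[0, -0.09, 0], [0, 0, 0]], [[0, -0.14, 0], [0, 0, 0]], [[0, -0.175, 0], [0, 0, 0]], [[0, -0.185, 0], [0, 0, 0]], [[0, -0.185, 0], [0, 0, 0]]])

```text
clock: 15.0
eef_pos: [452.8, 14.8, 210.0]
eef_rot: [-0.694, -0.132, 0.131, 0.695]
wrist_force: [-0.7, -0.1, -4.1]
opening: 0.363
```

Run:
```python
from h import *
s=ctrl.get_state();print(s["eef_pos"],s["opening"],s["wrist_force"])
print(delta([638,-47.1,200],tool_down(np.radians(-3.8))))
```

```text
[452.84555558  14.83741272 210.0218455 ] 0.3628092518930834 [-0.70319177 -0.14219988 -4.08829357]
(array([ 0.1497,  0.0101, -0.1253]), array([-0.0014,  0.4402,  0.0011]))
```

Emit:
apply_moves(motion=[[[0.02, 0, -0.015], [0, 0.06, 0]], [[0.05, 0, -0.04], [0, 0.15, 0]], [[0.08, 0, -0.065], [0, 0.25, 0]], [[0.11, 0, -0.09], [0, 0.34, 0]], [[0.14, 0.005, -0.115], [-0.001, 0.42, 0.001]], [[0.1497, 0.01, -0.1253], [-0.001, 0.44, 0.001]], [[0.1497, 0.01, -0.1253], [-0.001, 0.44, 0.001]], [[0.1497, 0.01, -0.1253], [-0.001, 0.44, 0.001]]])

```text
clock: 16.0
eef_pos: [636.7, -46.9, 199.3]
eef_rot: [-0.707, 0.024, -0.023, 0.707]
wrist_force: [-0.2, -0.0, -4.6]
opening: 0.362
```

Run:
```python
from h import *
s=ctrl.get_state();print(s["eef_pos"],s["opening"],s["wrist_force"])
print(delta([638,-47.1,140],tool_down(np.radians(-3.8))))
a,c=shot("scene","s10");crop(a,200,120,330,240,6,"s10c");a,c=shot("side","d10");crop(a,200,100,340,240,5,"d10c")
a,c=shot("wrist","w10")
```

```text
[636.72932676 -46.87988176 199.28693977] 0.36221767221026 [-0.21673539 -0.00546717 -4.5863054 ]
(array([ 0.0014,  0.0593, -0.0002]), array([-0.0006,  0.0007, -0.002 ]))
```

View pics/d10c.png

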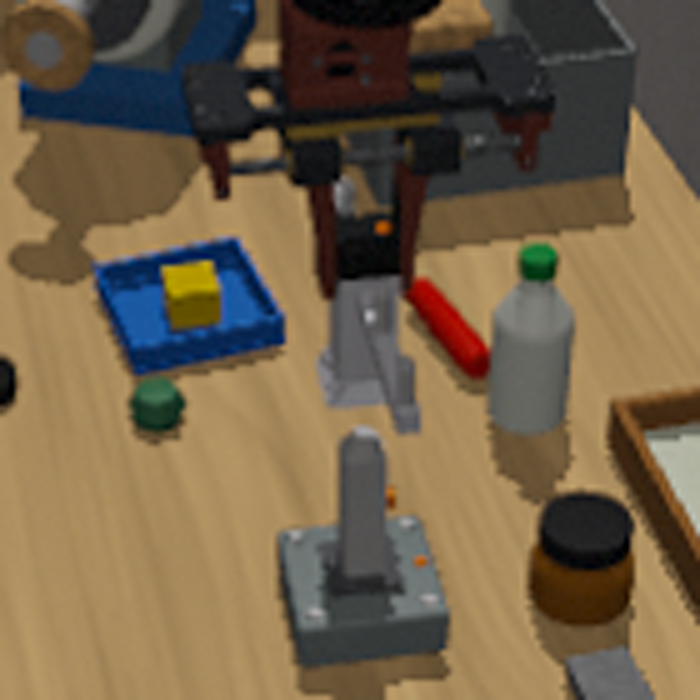

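View pics/w10.png

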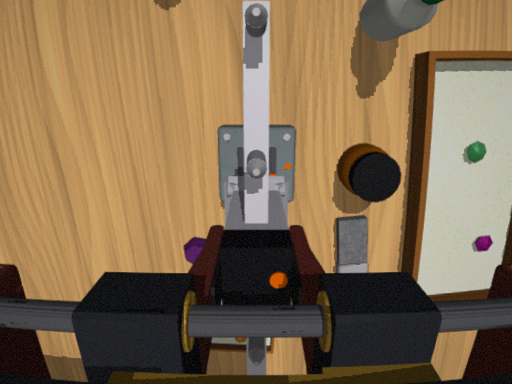

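The hanger hangs straight over the post without slipping in the grip, bar aligned, dot side towards the button. Lowering over the taper.

Emit:
apply_moves(motion=[[[0.0014, 0.015, 0], [0, 0, 0]], [[0.0014, 0.03, 0], [0, 0, 0]], [[0.0014, 0.045, 0], [0, 0, -0.001]], [[0.0014, 0.055, 0], [0, 0, -0.002]], [[0.0014, 0.06, 0], [0, 0, -0.002]], [[0.0014, 0.06, 0], [0, 0, -0.002]]])

```text
clock: 16.9
eef_pos: [638.6, -46.6, 140.1]
eef_rot: [-0.706, 0.023, -0.024, 0.707]
wrist_force: [-1.0, -0.6, -4.2]
opening: 0.364
```

Run:
```python
from h import *
s=ctrl.get_state();print(s["eef_pos"],s["opening"],s["wrist_force"],s["moment"])
print(delta([638,-47.1,120],tool_down(np.radians(-3.8))))
a,c=shot("side","d11");crop(a,200,100,340,240,5,"d11c")
```

```text
[638.55481631 -46.6359743  140.12133326] 0.36413095555857933 [-0.96413366 -0.58382638 -4.1795469 ] [0.02939138 0.44026338 0.02777769]
(array([-0.0006,  0.0201, -0.0005]), array([-0.0011,  0.0009,  0.0014]))
```

View pics/d11c.png

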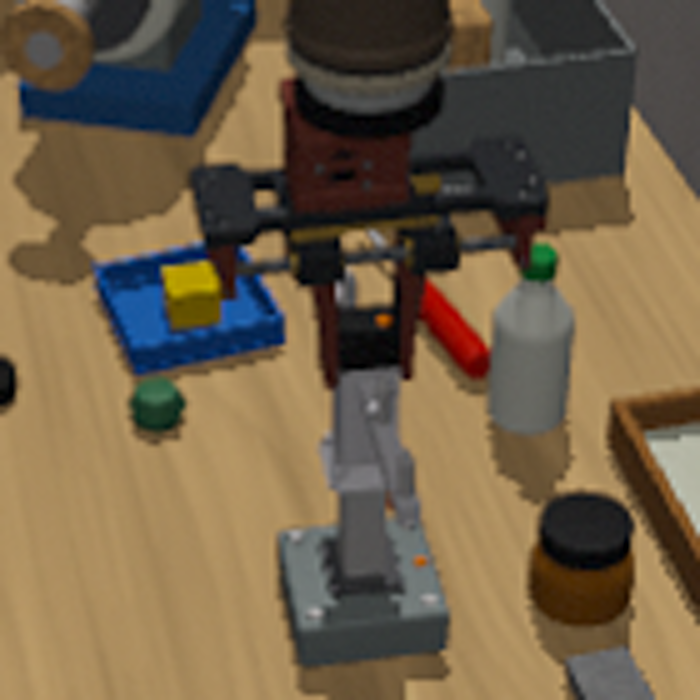

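Emit:
apply_moves(motion=[[[-0.0006, 0.003, -0.0005], [0, 0, 0.001]], [[-0.0006, 0.006, -0.0005], [0, 0, 0.001]], [[-0.0006, 0.009, -0.0005], [0, 0, 0.001]], [[-0.0006, 0.012, -0.0005], [0, 0, 0.001]], [[-0.0006, 0.012, -0.0005], [0, 0, 0.001]]])

```text
clock: 17.58
eef_pos: [637.8, -47.1, 128.1]
eef_rot: [-0.706, 0.023, -0.023, 0.707]
wrist_force: [-0.0, -0.2, -3.7]
opening: 0.363
```

Run:
```python
from h import *
s=ctrl.get_state();print(s["eef_pos"],s["opening"],s["wrist_force"],s["moment"])
print(delta([638,-47.1,120],tool_down(np.radians(-3.8))))
```

```text
[637.81878085 -47.06579313 128.11244743] 0.3632364114432336 [-0.04939143 -0.20514347 -3.66515057] [-0.07401962  0.00341685 -0.0253462 ]
(array([ 0.0002,  0.0081, -0.    ]), array([-0.0011,  0.0009,  0.0001]))
```

Emit:
apply_moves(motion=[[[0, 0.003, 0], [0, 0, 0]], [[0, 0.006, 0], [0, 0, 0]], [[0, 0.009, 0], [0, 0, 0]], [[0, 0.012, 0], [0, 0, 0]], [[0, 0.015, 0], [0, 0, 0]], [[0, 0.018, 0], [0, 0, 0]], [[0, 0.021, 0], [0, 0, 0]], [[0, 0.024, 0], [0, 0, 0]]])

```text
clock: 18.58
eef_pos: [638.4, -47.1, 104.2]
eef_rot: [-0.706, 0.023, -0.024, 0.707]
wrist_force: [3.1, -0.8, -2.4]
opening: 0.363
```

Run:
```python
from h import *
s=ctrl.get_state();print(s["eef_pos"],s["opening"],s["wrist_force"],s["moment"])
print(delta([638,-47.1,82],tool_down(np.radians(-3.8))))
```

```text
[638.35495201 -47.11545668 104.24856998] 0.36299170780938156 [ 3.11055711 -0.82304964 -2.41224284] [-0.1760965  -0.62526966 -0.02205361]
(array([-0.0004,  0.0222, -0.    ]), array([-0.0011,  0.0009,  0.0013]))
```

The button is now being pressed (3 N sideways). Continuing.

Emit:
apply_moves(motion=[[[0, 0.003, 0], [0, 0, 0]], [[0, 0.006, 0], [0, 0, 0]], [[0, 0.009, 0], [0, 0, 0]], [[0, 0.012, 0], [0, 0, 0]], [[0, 0.015, 0], [0, 0, 0]], [[0, 0.018, 0], [0, 0, 0]], [[0, 0.02, 0], [0, 0, 0]], [[0, 0.02, 0], [0, 0, 0]]])

```text
clock: 19.58
eef_pos: [637.2, -47.0, 83.5]
eef_rot: [-0.706, 0.024, -0.023, 0.707]
wrist_force: [0.1, -0.1, -4.1]
opening: 0.364
```

Run:
```python
from h import *
s=ctrl.get_state();print(s["eef_pos"],s["opening"],s["wrist_force"],s["moment"])
```

```text
[637.20523933 -47.00014557  83.48844772] 0.36411344168687254 [ 0.10860764 -0.14797017 -4.08585483] [-0.09357909  0.06869562  0.03672524]
```

The sideways force dropped to zero, so the button has popped out. A last nudge down to seat it.

Emit:
apply_moves(motion=[[[0.0005, 0.001, 0], [0, 0, 0]], [[0.0005, 0.002, 0], [0, 0, 0]], [[0.0005, 0.0025, 0], [0, 0, 0]], [[0.0005, 0.0025, 0], [0, 0, 0]]])

```text
clock: 20.08
eef_pos: [637.4, -47.0, 82.5]
eef_rot: [-0.706, 0.024, -0.023, 0.708]
wrist_force: [-5.8, 1.6, 9.3]
opening: 0.362
```

Run:
```python
from h import *
s=ctrl.get_state();print(s["eef_pos"],s["opening"],s["wrist_force"],s["moment"])
a,c=shot("scene","s12");crop(a,200,140,320,260,5,"s12c");a,c=shot("side","d12");crop(a,200,120,340,260,5,"d12c")
```

```text
[637.37447229 -46.96893243  82.46792488] 0.36194997338078777 [-5.75797707  1.57906149  9.25439417] [ 0.19976844  1.3246848  -0.02387065]
```

View pics/s12c.png

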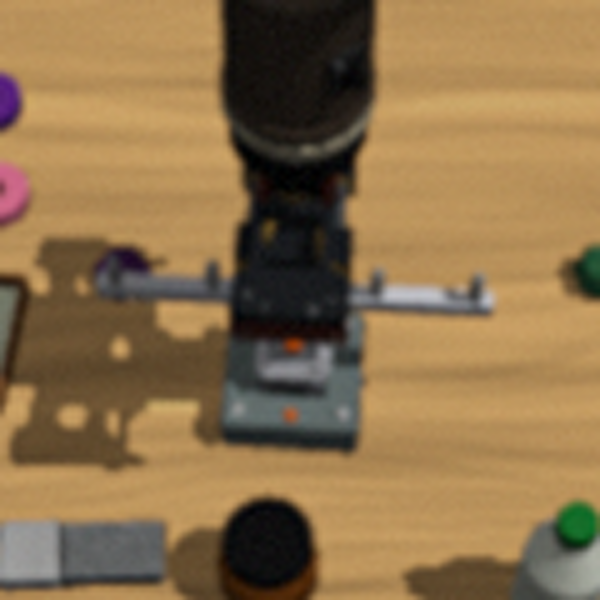

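View pics/d12c.png

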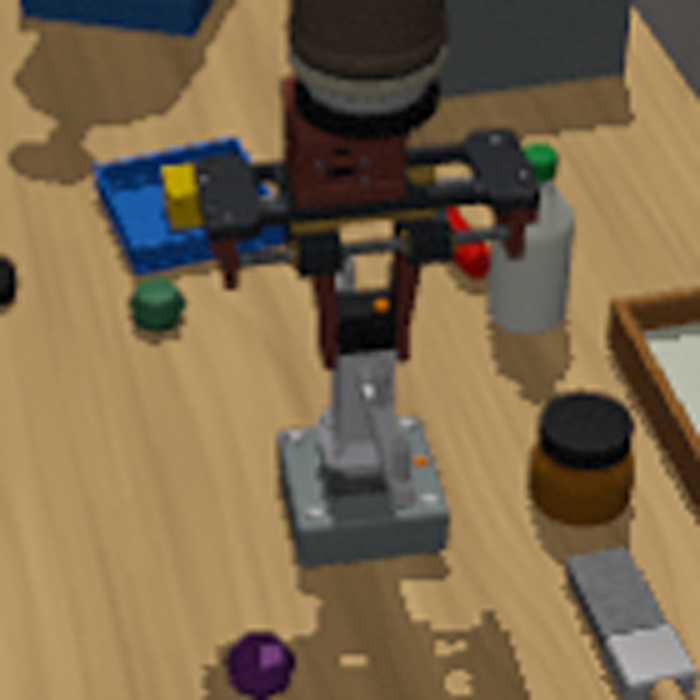

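Seated (9 N upward reaction) with the orange button showing in the hole at (293,345). Now the tug: up about 11 mm in small steps (2 mm play plus about 9 mm).

Emit:
apply_moves(motion=[[[0, -0.001, 0], [0, 0, 0]], [[0, -0.001, 0], [0, 0, 0]], [[0, -0.0025, 0], [0, 0, 0]], [[0, -0.004, 0], [0, 0, 0]], [[0, -0.0055, 0], [0, 0, 0]], [[0, -0.007, 0], [0, 0, 0]], [[0, -0.007, 0], [0, 0, 0]]])

```text
clock: 21.05
eef_pos: [637.0, -46.9, 89.1]
eef_rot: [-0.706, 0.024, -0.022, 0.707]
wrist_force: [2.2, -0.3, -12.4]
opening: 0.365
```

Run:
```python
from h import *
s=ctrl.get_state();print(s["eef_pos"],s["opening"],s["wrist_force"],s["moment"])
```

```text
[637.02776865 -46.93505446  89.07819709] 0.364784352293393 [  2.17020202  -0.25305909 -12.40764454] [-0.11620639 -0.2302339   0.0943928 ]
```

Force of 12.4 N means the post has risen about 4.5 mm, as expected. Another 4.5 mm, then hold.

Emit:
apply_moves(motion=[[[0, -0.0015, 0], [0, 0, 0]], [[0, -0.003, 0], [0, 0, 0]], [[0, -0.0045, 0], [0, 0, 0]], [[0, -0.0045, 0], [0, 0, 0]], [[0, -0.0045, 0], [0, 0, 0]], [[0, -0.0045, 0], [0, 0, 0]], [[0, -0.0045, 0], [0, 0, 0]]])

```text
clock: 21.92
eef_pos: [637.0, -46.9, 93.5]
eef_rot: [-0.706, 0.024, -0.022, 0.707]
wrist_force: [0.8, 0.4, -15.3]
opening: 0.365
```

Run:
```python
from h import *
s=ctrl.get_state();print(s["eef_pos"],s["opening"],s["wrist_force"],s["moment"])
a,c=shot("side","d13");crop(a,240,180,310,240,10,"d13c")
```

```text
[636.97469644 -46.9185651   93.51735645] 0.3645770068198328 [  0.77784162   0.41018016 -15.276922  ] [-0.15973952 -0.18423076  0.06510533]
```

View pics/d13c.png

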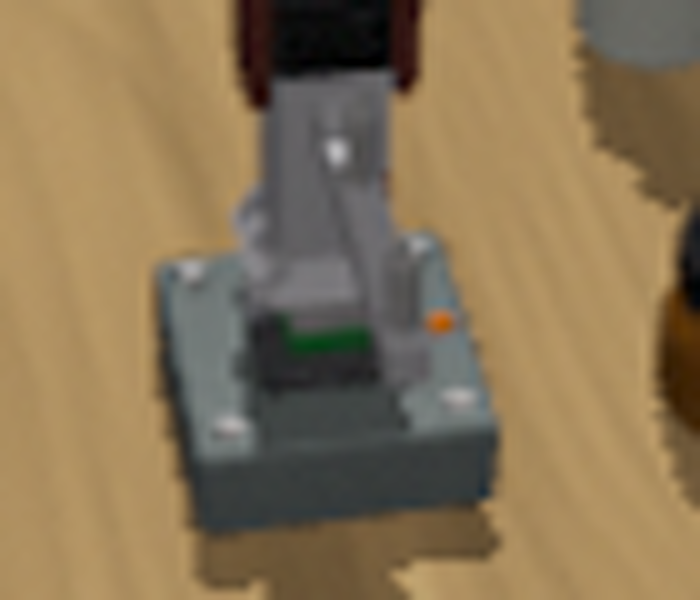

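A broad green band shows at the post's foot with no red, and the force matches a rise of about 9 mm. Lowering it back and releasing.

Emit:
apply_moves(motion=[[[0, 0.002, 0], [0, 0, 0]], [[0, 0.0045, 0], [0, 0, 0]], [[0, 0.007, 0], [0, 0, 0]], [[0, 0.0095, 0], [0, 0, 0]], [[0, 0.011, 0], [0, 0, 0]], [[0, 0.011, 0], [0, 0, 0]], [[0, 0.011, 0], [0, 0, 0]]])

```text
clock: 22.85
eef_pos: [637.4, -47.0, 83.1]
eef_rot: [-0.706, 0.024, -0.023, 0.708]
wrist_force: [-0.2, -1.2, -4.1]
opening: 0.362
```

Run:
```python
from h import *
s=ctrl.get_state();print(s["eef_pos"],s["opening"],s["wrist_force"],s["moment"])
```

```text
[637.35719962 -46.97487158  83.07473084] 0.3616528695677586 [-0.19732433 -1.17271516 -4.05813115] [-0.005261    0.07465328  0.02412277]
```

Emit:
apply_moves(motion=[[[0, 0, 0], [0, 0, 0]], [[0, 0, 0], [0, 0, 0]], [[0, 0, 0], [0, 0, 0]], [[0, 0, 0], [0, 0, 0]], [[0, -0.01, 0], [0, 0, 0]], [[0, -0.04, 0], [0, 0, 0]], [[0, -0.08, 0], [0, 0, 0]], [[0, -0.12, 0], [0, 0, 0]]], claw=0.75)

```text
clock: 23.85
eef_pos: [637.4, -47.4, 205.0]
eef_rot: [-0.706, 0.024, -0.023, 0.707]
wrist_force: [1.2, -0.0, -0.2]
opening: 0.751
```

Run:
```python
from h import *
s=ctrl.get_state();print(s["eef_pos"],s["opening"],s["wrist_force"])
print(delta([638,-47.1,250],tool_down(np.radians(-3.8))))
a,c=shot("wrist","w14");
b,c=shot("scene","s14");crop(b,100,130,420,280,2.5,"s14c")
```

```text
[637.41954797 -47.41944011 204.98090316] 0.7506490291508349 [ 1.21575674 -0.04715976 -0.2289743 ]
(array([ 0.0005, -0.045 ,  0.0005]), array([-0.0021,  0.0004, -0.001 ]))
```

View pics/w14.png

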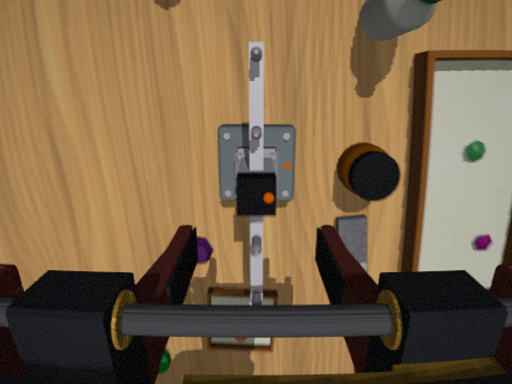

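View pics/s14c.png

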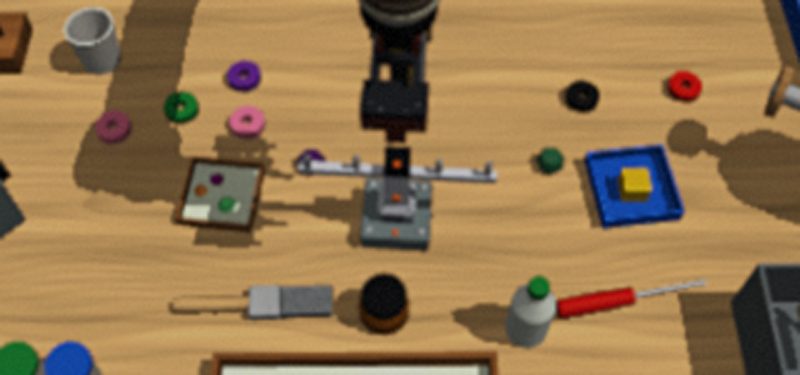

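Hanger home, dot and button facing +x. Peg tips at (256,131) and (256,52) in the wrist view. I'll check the predicted peg positions and go to the black wheel.

Run:
```python
from h import *
im,c=load("w14")
th=np.radians(-3.8);ax=np.array([637.4,-47,0]);yh=np.array([-np.sin(th),np.cos(th),0])
for o,uv in((110,(256,52)),(50,(256,131)),(-50,(256,238))):print(o,(ax+yh*o).round(1),onz(c,uv,157).round(1))
print(delta([440,221,90],tool_down(th)))
```

```text
110 [644.7  62.8   0. ] [644.8  62.2 157. ]
50 [640.7   2.9   0. ] [641.    5.2 157. ]
-50 [634.1 -96.9   0. ] [635.1 -84.  157. ]
(array([-0.2181,  0.1179,  0.255 ]), array([-0.0028,  0.0002,  0.0064]))
```

Emit:
apply_moves(motion=[[[-0.04, 0, 0.045], [0, 0, 0]], [[-0.08, 0, 0.09], [0, 0, 0]], [[-0.12, 0, 0.135], [0, 0, 0.003]], [[-0.155, 0.02, 0.18], [0, 0, 0.006]], [[-0.19, 0.05, 0.225], [-0.002, 0, 0.006]], [[-0.218, 0.08, 0.255], [-0.002, 0, 0.006]], [[-0.218, 0.11, 0.255], [-0.002, 0, 0.006]], [[-0.218, 0.118, 0.255], [-0.002, 0, 0.006]]], claw=1.0)

```text
clock: 24.95
eef_pos: [438.9, 220.6, 88.6]
eef_rot: [0.707, -0.024, 0.023, -0.706]
wrist_force: [-0.0, -0.2, 0.2]
opening: 0.997
```

Run:
```python
from h import *
im,c=shot("wrist","w15");im,c=shot("wrist","w15");print(ctrl.get_state()["eef_pos"])
m,bl=blobs(im,(0,0,0),(180,255,45),200);print([(b,onz(c,b[1],16)) for b in bl if b[1][1]<250])
print(delta([440,221,-32],tool_down(np.radians(-3.8))))
```

```text
[440.25239787 220.22163865  89.69695281]
[((np.int32(2142), array([254. , 181.3]), array([228, 154,  54,  55], dtype=int32)), array([438.23896222, 226.24897965,  16.        ]))]
(array([-0.0003,  0.1217,  0.0008]), array([ 0.0002, -0.0009, -0.    ]))
```

View pics/w15.png

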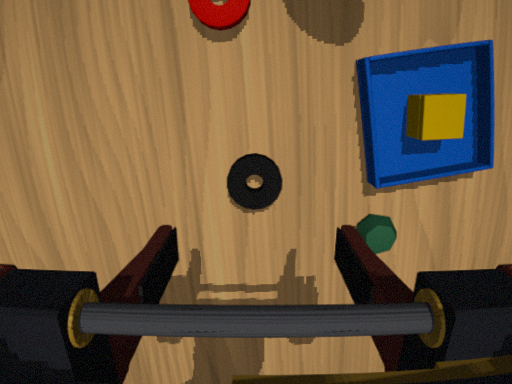

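The black wheel is at (254,181), well between the fingers. Descending to grasp at about (438.5,225).

Emit:
apply_moves(motion=[[[-0.0015, 0.03, 0.005], [0, 0, 0]], [[-0.0015, 0.07, 0.005], [0, 0, 0]], [[-0.0015, 0.1, 0.005], [0, 0, 0]], [[-0.0015, 0.115, 0.005], [0, 0, 0]], [[-0.0015, 0.121, 0.005], [0, 0, 0]], [[-0.0015, 0.121, 0.005], [0, 0, 0]]])

```text
clock: 25.8
eef_pos: [439.8, 225.4, -30.7]
eef_rot: [-0.707, 0.024, -0.024, 0.707]
wrist_force: [-0.1, -0.0, 0.9]
opening: 1.0
```

Run:
```python
from h import *
im,c=shot("wrist","w16");s=ctrl.get_state();print(s["eef_pos"],s["wrist_force"])
m,bl=blobs(im,(0,0,0),(180,255,45),200);print([(b,onz(c,b[1],16)) for b in bl if b[1][1]<300])
```

```text
[439.86036404 225.52967777 -30.43607929] [ 0.12876197 -0.64587106  0.67491136]
[((np.int32(5980), array([252.5, 246.4]), array([208, 202,  90,  89], dtype=int32)), array([438.30631237, 228.69022957,  16.        ]))]
```

View pics/w16.png

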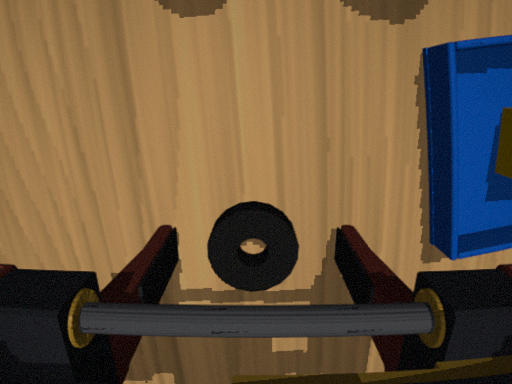

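Emit:
apply_moves(motion=[[[-0.001, 0.001, 0.002], [0, 0, 0]], [[-0.001, 0.001, 0.002], [0, 0, 0]], [[-0.001, 0.001, 0.002], [0, 0, 0]], [[-0.001, 0.001, 0.002], [0, 0, 0]], [[-0.001, 0.001, 0.002], [0, 0, 0]], [[-0.001, 0.001, 0.002], [0, 0, 0]], [[-0.001, 0.001, 0.002], [0, 0, 0]]], claw=0.3)

```text
clock: 26.72
eef_pos: [438.9, 227.6, -31.4]
eef_rot: [-0.706, 0.024, -0.024, 0.707]
wrist_force: [-0.7, -0.6, 3.1]
opening: 0.551
```

Emit:
apply_moves(motion=[[[0, -0.01, 0], [0, 0, 0]], [[0, -0.05, 0], [0, 0, 0]], [[0, -0.1, 0], [0, 0, 0]], [[0, -0.16, 0], [0, 0, 0]], [[0, -0.21, 0], [0, 0, 0]], [[0, -0.22, 0], [0, 0, 0]], [[0, -0.22, 0], [0, 0, 0]]])

```text
clock: 27.6
eef_pos: [438.6, 227.6, 188.9]
eef_rot: [-0.706, 0.023, -0.024, 0.707]
wrist_force: [-0.5, -0.1, -0.0]
opening: 0.551
```

Run:
```python
from h import *
im,c=shot("wrist","w17");s=ctrl.get_state();print(s["eef_pos"],s["opening"],s["wrist_force"])
crop(im,180,180,330,300,5,"w17c")
print(delta([640.7,2.9,190],tool_down(np.radians(-3.8))))
```

```text
[438.05578876 227.25420607 187.85531443] 0.554891122755285 [ 0.33414541  0.24379999 -0.78556725]
(array([ 0.2173, -0.0022, -0.2102]), array([-0.0003, -0.0011, -0.0001]))
```

View pics/w17c.png

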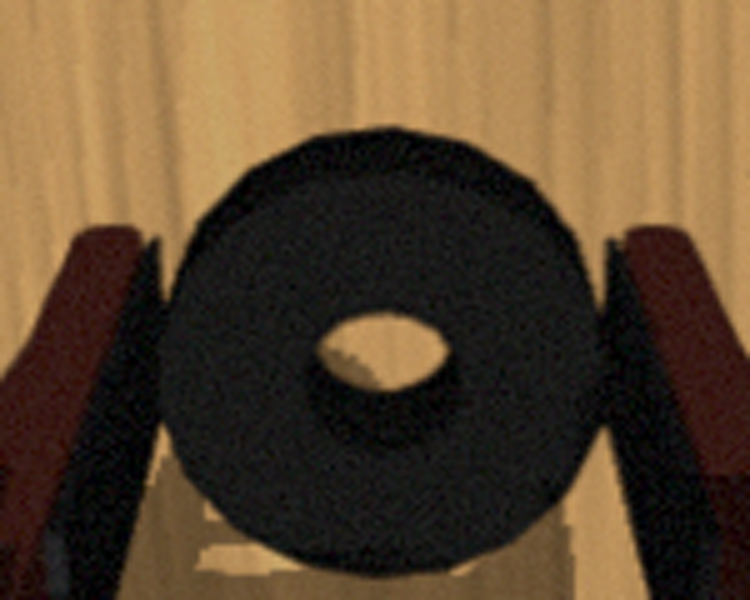

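The black wheel is held (opening 0.55), centred in x and about 2 mm towards -z of the tool. Moving above peg 2.

Emit:
apply_moves(motion=[[[0.03, 0, -0.03], [0, 0, 0]], [[0.07, 0, -0.07], [0, 0, 0]], [[0.11, 0, -0.11], [0, 0, 0]], [[0.15, 0, -0.15], [0, 0, 0]], [[0.19, 0, -0.185], [0, 0, 0]], [[0.2173, 0.02, -0.208], [0, 0, 0]], [[0.2173, 0.038, -0.208], [0, 0, 0]], [[0.2173, 0.038, -0.208], [0, 0, 0]]])

```text
clock: 28.65
eef_pos: [638.4, 5.7, 146.4]
eef_rot: [0.707, -0.026, 0.022, -0.707]
wrist_force: [0.4, 0.6, 0.0]
opening: 0.553
```

Run:
```python
from h import *
im,c=shot("wrist","w18");s=ctrl.get_state();print(s["eef_pos"],s["opening"])
crop(im,180,140,330,300,5,"w18c")
print(delta([640.8,5,140],tool_down(np.radians(-3.8))))
```

```text
[639.20829866   6.16608428 147.96240694] 0.5518515970487237
(array([ 0.0017,  0.008 , -0.0011]), array([-0.0001, -0.0004, -0.0039]))
```

View pics/w18c.png

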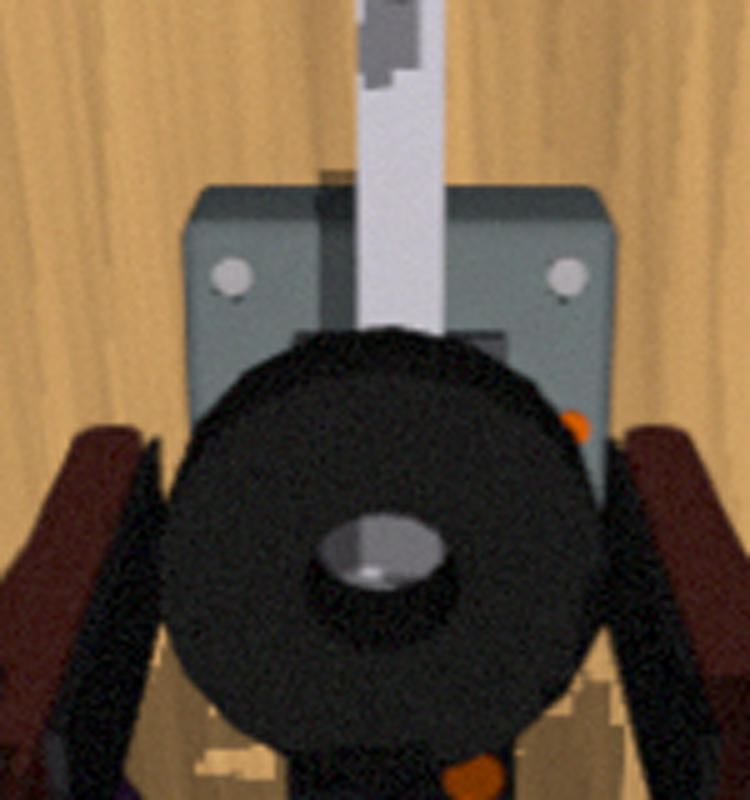

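Emit:
apply_moves(motion=[[[0.0017, 0.006, -0.001], [0, 0, -0.002]], [[0.0017, 0.012, -0.001], [0, 0, -0.004]], [[0.0017, 0.015, -0.001], [0, 0, -0.004]], [[0.0017, 0.015, -0.001], [0, 0, -0.004]]])

```text
clock: 29.2
eef_pos: [640.7, 5.3, 132.9]
eef_rot: [-0.707, 0.023, -0.023, 0.707]
wrist_force: [-0.1, 0.1, -0.2]
opening: 0.554
```

Run:
```python
from h import *
im,c=shot("wrist","w19");s=ctrl.get_state();print(s["eef_pos"],s["opening"],s["wrist_force"])
crop(im,180,140,330,300,5,"w19c")
```

```text
[640.80798566   5.1959057  133.15061628] 0.5521978489177749 [ 0.71087666  0.02554358 -0.92594148]
```

View pics/w19c.png

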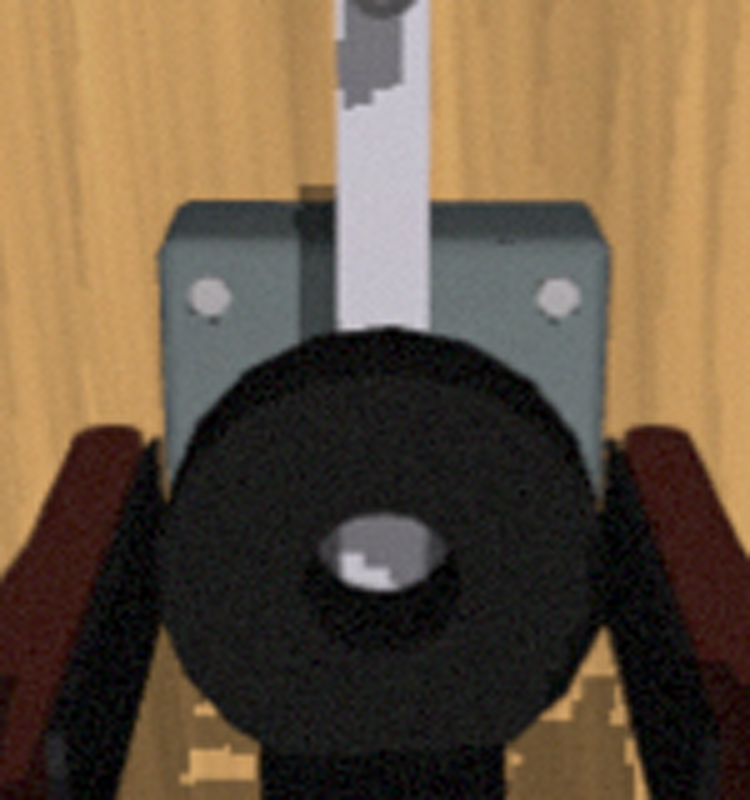

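Run:
```python
from h import *
im,c=load("w19")
for y in(1,2.9,5): 
  for z in(157,151,129):print(y,z,(proj(c,[640.7,y,z])-[180,140])*5)
# peg3 visible top at crop(380,0); collinear check of neighbours in w18
im,c=load("w18");cv2.imwrite("pics/w18z.png",cv2.resize(im[0:160,200:320,::-1],None,fx=5,fy=5))
```

```text
1 157 [381.36871402 502.77354944]
1 151 [381.34604572 481.48812717]
1 129 [381.27277058 412.78749511]
2.9 157 [380.30953427 488.41549071]
2.9 151 [380.31702509 467.47055945]
2.9 129 [380.34123666 399.90389373]
5 157 [379.13117159 472.43751663]
5 151 [379.17248086 451.87558375]
5 129 [379.30588175 385.5822481 ]
```

View pics/w18z.png

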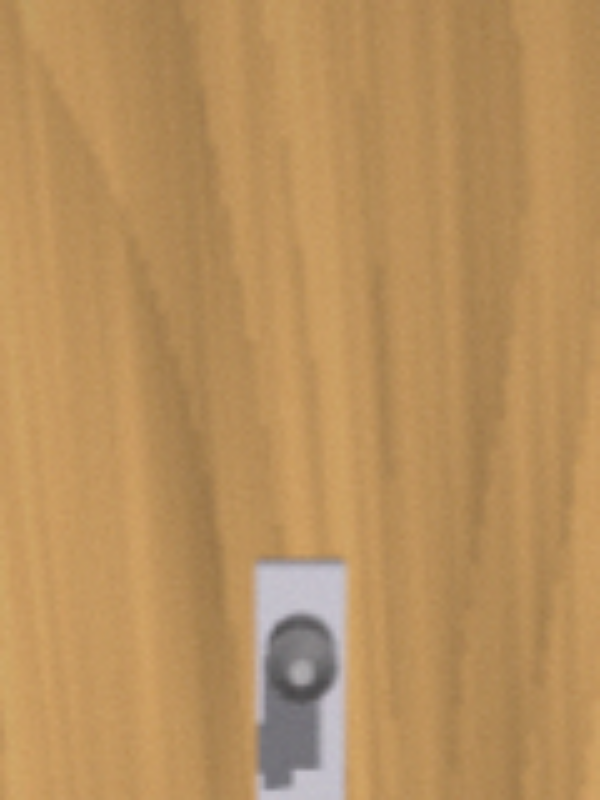

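Run:
```python
from h import *
im,c=load("w19")
f=lambda x,y,z:onz(c,(180+x/5,140+y/5),z)
for zb in(162.5,164.5,166.5):
  print(zb,"bot far->ctr",f(383,590,zb)[1]+8,"top near->ctr",f(383,514,zb+16)[1]-8,"top far bore",f(383,650,zb+16)[1]+8,"disc far",f(383,770,zb+16)[1]+25,"bot outer near",f(385,328,zb)[1]-25,"top outer near",f(385,372,zb+16)[1]-25, "width",f(600,560,zb+8)[0]-f(162,560,zb+8)[0], "x",(f(600,560,zb+8)[0]+f(162,560,zb+8)[0])/2)
im,c=load("w18");print("peg3 tip",onz(c,(200+302/5,670/5),157),"bar end",onz(c,(260,112),129))
```

```text
162.5 bot far->ctr 0.2431675868809009 top near->ctr 2.056852315256009 top far bore 1.6712755710108667 disc far 3.2510996096619635 bot outer near 0.17439440461783562 top outer near 1.0970134883367635 width 49.1926479385819 x 640.6105050759281
164.5 bot far->ctr 1.3418654431810353 top near->ctr 3.0389521798310852 top far bore 2.8650890628776295 disc far 4.6441530451212145 bot outer near 0.8874581395092633 top outer near 1.8718627472540845 width 48.5882785505363 x 640.6805233040363
166.5 bot far->ctr 2.440563299481184 top near->ctr 4.0210520444061615 top far bore 4.058902554744421 disc far 6.03720648058048 bot outer near 1.600521874400691 top outer near 2.6467120061713985 width 47.98390916249082 x 640.7505415321446
peg3 tip [645.15843145  62.95905452 157.        ] bar end [645.79299822  73.97317301 129.        ]
```

Wheel centre measured at about (640.7, 2), peg 2 at (640.7, 2.9), well inside the 3.5 mm play. Lowering.

Emit:
apply_moves(motion=[[[0, 0.004, 0.0008], [0, 0, 0]], [[0, 0.008, 0.0008], [0, 0, 0]], [[0, 0.013, 0.0008], [0, 0, 0]], [[0, 0.018, 0.0008], [0, 0, 0]], [[0, 0.023, 0.0008], [0, 0, 0]], [[0, 0.028, 0.0008], [0, 0, 0]], [[0, 0.032, 0.0008], [0, 0, 0]], [[0, 0.032, 0.0008], [0, 0, 0]]])

```text
clock: 30.25
eef_pos: [640.7, 6.0, 100.7]
eef_rot: [0.707, -0.024, 0.023, -0.707]
wrist_force: [0.4, -0.2, -0.9]
opening: 0.554
```

Run:
```python
from h import *
s=ctrl.get_state();print(s["eef_pos"],s["opening"],s["wrist_force"])
im,c=shot("side","d20");crop(im,220,140,320,240,6,"d20c")
```

```text
[640.69622437   5.99052413 100.74273407] 0.5540849501302981 [ 0.40150666 -0.22217502 -0.90224048]
```

View pics/d20c.png

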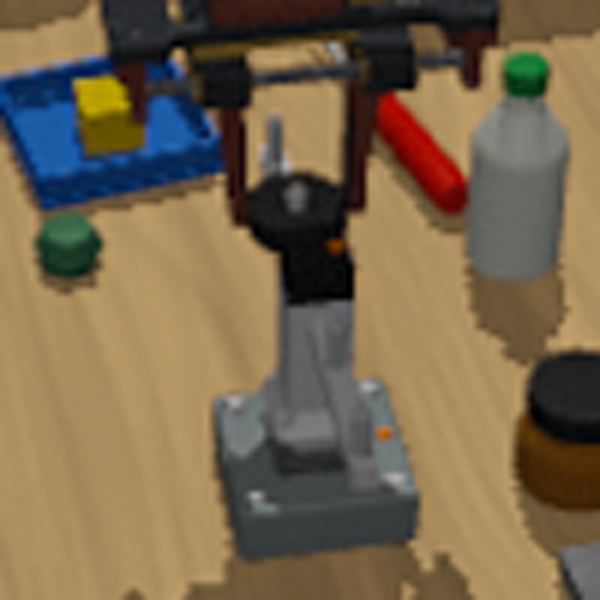

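The peg tip shows through the bore at (296,195). Lowering 2 mm more and releasing.

Emit:
apply_moves(motion=[[[0, 0.001, 0], [0, 0, 0]], [[0, 0.002, 0], [0, 0, 0]], [[0, 0.002, 0], [0, 0, 0]]])

```text
clock: 30.68
eef_pos: [640.8, 6.0, 99.0]
eef_rot: [-0.707, 0.023, -0.024, 0.707]
wrist_force: [-0.8, -0.0, 0.6]
opening: 0.548
```

Emit:
apply_moves(motion=[[[0, 0, 0], [0, 0, 0]], [[0, 0, 0], [0, 0, 0]], [[0, 0, 0], [0, 0, 0]], [[0, -0.005, 0], [0, 0, 0]], [[0, -0.03, 0], [0, 0, 0]], [[0, -0.07, 0], [0, 0, 0]], [[0, -0.11, 0], [0, 0, 0]], [[0, -0.12, 0], [0, 0, 0]]], claw=0.85)

```text
clock: 31.68
eef_pos: [642.2, 5.5, 222.2]
eef_rot: [-0.706, 0.022, -0.025, 0.707]
wrist_force: [0.0, -0.2, -1.5]
opening: 0.848
```

Run:
```python
from h import *
s=ctrl.get_state();print(s["eef_pos"],s["opening"],s["wrist_force"])
im,c=shot("wrist","w21");im,c=shot("side","d21");crop(im,220,140,320,240,6,"d21c")
im,c=shot("scene","s21")
for k,lo,hi in(("red",(0,200,90),(4,255,255)),("green",(50,150,40),(75,255,255))):
  print(k,[(b[0],b[1],onz(c,b[1],8)) for b in blobs(im,lo,hi,40)[1]])
print(delta([420,380,90],tool_down(np.radians(-3.8))))
```

```text
[642.1781125    5.54681099 222.21744416] 0.8482372994140059 [ 0.02871008 -0.21785682 -1.50404418]
red [(np.int32(97), array([373.6, 163.7]), array([419.77771054, 379.45605391,   8.        ])), (np.int32(198), array([337.5, 250.5]), array([763.18485197, 202.06548433,   8.        ])), (np.int32(242), array([ 63.5, 274.6]), array([ 845.58744509, -655.20332245,    8.        ]))]
green [(np.int32(91), array([171.6, 172.2]), array([ 455.59735637, -357.52785958,    8.        ])), (np.int32(47), array([314.9, 244.7]), array([742.2473888 , 131.92580569,   8.        ])), (np.int32(233), array([105.4, 275.5]), array([ 845.73755082, -519.3629751 ,    8.        ]))]
(array([-0.2449,  0.1289,  0.3583]), array([-0.0004, -0.    ,  0.0001]))
```

View pics/w21.png

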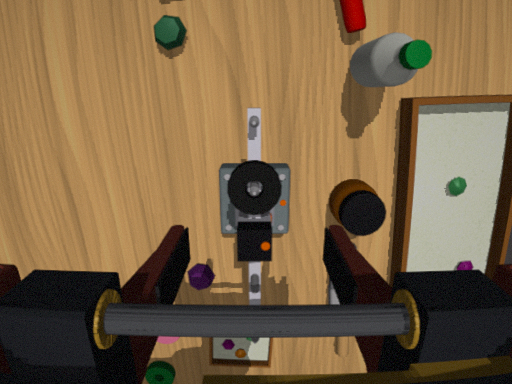

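View pics/d21c.png

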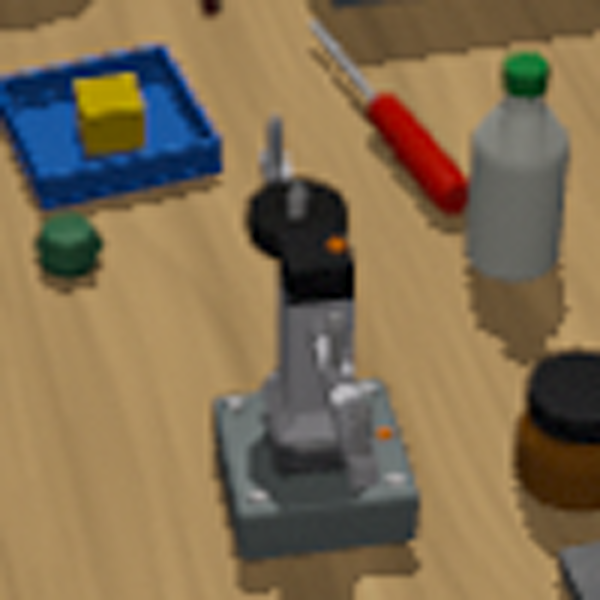

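The black wheel is down on peg 2. Now the red wheel.

Emit:
apply_moves(motion=[[[-0.035, 0, 0.05], [0, 0, 0]], [[-0.07, 0, 0.1], [0, 0, 0]], [[-0.105, 0, 0.15], [0, 0, 0]], [[-0.14, 0, 0.2], [0, 0, 0]], [[-0.175, 0.03, 0.255], [0, 0, 0]], [[-0.21, 0.06, 0.31], [0, 0, 0]], [[-0.24, 0.09, 0.355], [0, 0, 0]], [[-0.245, 0.12, 0.36], [0, 0, 0]]], claw=1.0)

```text
clock: 32.83
eef_pos: [416.9, 384.8, 96.6]
eef_rot: [-0.707, 0.022, -0.021, 0.707]
wrist_force: [0.3, -0.1, 0.1]
opening: 1.0
```

Emit:
apply_moves(motion=[[[0, 0.01, 0], [0, 0, 0]], [[0, 0.01, 0], [0, 0, 0]]])

```text
clock: 33.08
eef_pos: [417.0, 383.1, 85.8]
eef_rot: [0.708, -0.023, 0.021, -0.706]
wrist_force: [1.2, -1.1, -0.4]
opening: 0.997
```

Run:
```python
from h import *
im,c=shot("wrist","w22");print(ctrl.get_state()["eef_pos"])
bl=max([b for b in blobs(im,(0,180,80),(5,255,255),200)[1]],key=lambda b:b[0]);print(bl,[onz(c,bl[1],z) for z in(8,12,16)])
print(delta([420,380,-32],tool_down(np.radians(-3.8))))
```

```text
[418.10631226 383.25604346  86.94499849]
(np.int32(2137), array([260.5, 190.7]), array([234, 163,  55,  56], dtype=int32)) [array([420.74100519, 378.49761336,   8.        ]), array([420.77128972, 379.73344803,  12.        ]), array([420.80157426, 380.96928269,  16.        ])]
(array([ 0.0022,  0.1189, -0.003 ]), array([ 0.0007,  0.0028, -0.0009]))
```

View pics/w22.png

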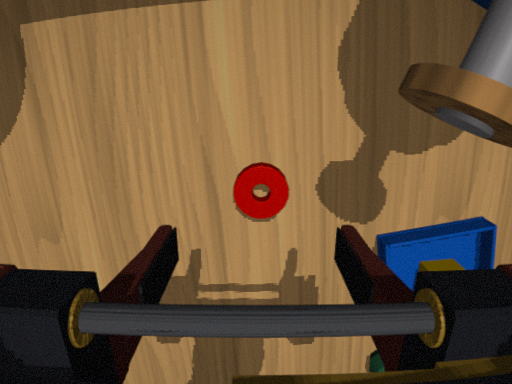

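Red wheel at (420.8,380), matching the scene view. Grasping.

Emit:
apply_moves(motion=[[[0.003, 0.03, -0.003], [0, 0.003, 0]], [[0.003, 0.07, -0.003], [0, 0.003, 0]], [[0.003, 0.1, -0.003], [0, 0.003, 0]], [[0.003, 0.115, -0.003], [0, 0.003, 0]], [[0.003, 0.118, -0.003], [0, 0.003, 0]], [[0.003, 0.118, -0.003], [0, 0.003, 0]]])

```text
clock: 33.88
eef_pos: [421.8, 380.3, -29.9]
eef_rot: [-0.707, 0.024, -0.024, 0.707]
wrist_force: [-1.0, -0.4, 0.7]
opening: 0.998
```

Run:
```python
from h import *
im,c=shot("wrist","w23");s=ctrl.get_state();print(s["eef_pos"],s["wrist_force"])
bl=max([b for b in blobs(im,(0,180,80),(5,255,255),200)[1]],key=lambda b:b[0]);print(bl,[onz(c,bl[1],z) for z in(8,12,16)])
```

```text
[421.73466469 380.47888957 -29.81252043] [ 0.31171108 -0.74494416  0.21005589]
(np.int32(5620), array([253.9, 246.9]), array([209, 202,  90,  89], dtype=int32)) [array([420.68999497, 378.81671065,   8.        ]), array([420.85732068, 380.83847647,  12.        ]), array([421.02464638, 382.8602423 ,  16.        ])]
```

Emit:
apply_moves(motion=[[[0, 0, 0], [0, 0, 0]], [[0, 0, 0], [0, 0, 0]], [[0, 0, 0], [0, 0, 0]], [[0, 0, 0], [0, 0, 0]], [[0, 0, 0], [0, 0, 0]], [[0, 0, 0], [0, 0, 0]], [[0, 0, 0], [0, 0, 0]]], claw=0.3)

```text
clock: 34.8
eef_pos: [421.6, 380.5, -29.8]
eef_rot: [-0.706, 0.024, -0.024, 0.707]
wrist_force: [-1.0, -0.4, 1.7]
opening: 0.552
```

Emit:
apply_moves(motion=[[[0, -0.01, 0], [0, 0, 0]], [[0, -0.05, 0], [0, 0, 0]], [[0, -0.1, 0], [0, 0, 0]], [[0, -0.16, 0], [0, 0, 0]], [[0, -0.21, 0], [0, 0, 0]], [[0, -0.22, 0], [0, 0, 0]], [[0, -0.22, 0], [0, 0, 0]]])

```text
clock: 35.67
eef_pos: [421.5, 380.4, 190.5]
eef_rot: [-0.706, 0.023, -0.024, 0.707]
wrist_force: [0.1, -0.3, -2.1]
opening: 0.556
```

Run:
```python
from h import *
im,c=shot("wrist","w24");s=ctrl.get_state();print(s["eef_pos"],s["opening"],s["wrist_force"])
crop(im,180,180,330,300,5,"w24c")
print(delta([644.7,64.8,190],tool_down(np.radians(-3.8))))
```

```text
[420.95179408 380.01981856 189.37118847] 0.5548544662821449 [ 0.58052285 -0.13665677 -1.20758765]
(array([ 0.2443, -0.0008, -0.2996]), array([-0.0001, -0.0004, -0.0008]))
```

View pics/w24c.png

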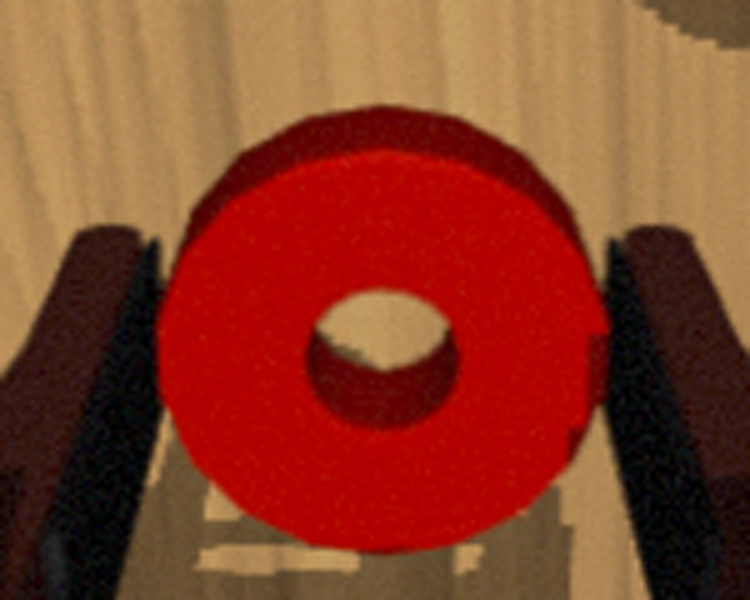

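The red wheel is held and centred. Moving over peg 3.

Emit:
apply_moves(motion=[[[0.03, 0, -0.04], [0, 0, 0]], [[0.07, 0, -0.09], [0, 0, 0]], [[0.11, 0, -0.14], [0, 0, 0]], [[0.15, 0, -0.19], [0, 0, 0]], [[0.19, 0, -0.24], [0, 0, 0]], [[0.225, 0.01, -0.28], [0, 0, 0]], [[0.2445, 0.03, -0.301], [0, 0, 0]], [[0.2445, 0.045, -0.301], [0, 0, 0]]])

```text
clock: 36.72
eef_pos: [644.3, 59.8, 141.0]
eef_rot: [0.708, -0.027, 0.024, -0.706]
wrist_force: [-0.6, -0.9, -0.9]
opening: 0.555
```

Emit:
apply_moves(motion=[[[0, 0, 0], [0, 0, 0]], [[0, 0, 0], [0, 0, 0]]])

```text
clock: 36.98
eef_pos: [643.5, 61.0, 140.5]
eef_rot: [0.708, -0.027, 0.023, -0.706]
wrist_force: [0.2, 0.1, -0.3]
opening: 0.548
```

Run:
```python
from h import *
im,c=shot("wrist","w25");s=ctrl.get_state();print(s["eef_pos"],s["opening"],s["wrist_force"])
crop(im,180,140,330,300,5,"w25c")
print(delta([644.9,63.3,135],tool_down(np.radians(-3.8))))
```

```text
[643.96800528  61.13854142 141.13369207] 0.5554828692245144 [ 0.3094371  -0.06366674 -0.59368571]
(array([0.0008, 0.0061, 0.0022]), array([ 0.0024, -0.0035, -0.0041]))
```

View pics/w25c.png

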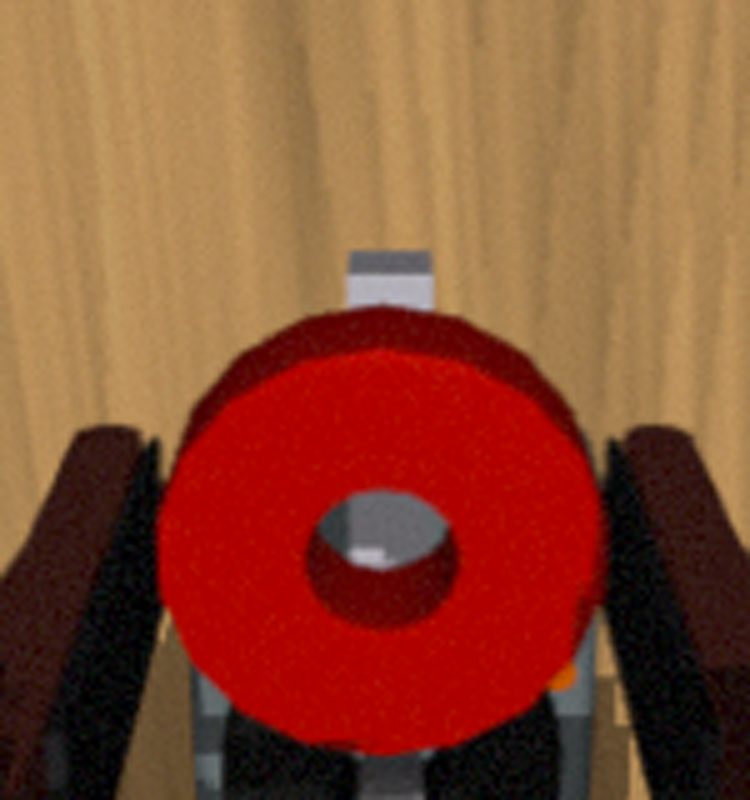

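Run:
```python
from h import *
im,c=load("w25")
f=lambda x,y,z:onz(c,(180+x/5,140+y/5),z)
zb=171
print("bot far",f(383,570,zb)[1]+8,"top near",f(383,490,zb+16)[1]-8,"top far",f(383,630,zb+16)[1]+8,"disc far",f(383,753,zb+16)[1]+25,"top outer near",f(385,350,zb+16)[1]-25,"bot outer near",f(385,305,zb)[1]-25, "x",f(383,560,zb+16)[0])
print("bar end",f(390,273,129))
```

```text
bot far 59.18028900729554 top near 61.1283223552808 top far 60.52125906461448 disc far 61.93735144259418 top outer near 59.69626545670725 bot outer near 59.01684555110428 x 644.2588196332695
bar end [645.92346707  74.18898297 129.        ]
```

Emit:
apply_moves(motion=[[[0.001, 0.005, 0.0015], [0.002, -0.003, -0.004]], [[0.001, 0.008, 0.0028], [0.002, -0.003, -0.004]], [[0.001, 0.008, 0.0028], [0.002, -0.003, -0.004]], [[0.001, 0.014, 0.0028], [0.002, -0.003, -0.004]], [[0.001, 0.019, 0.0028], [0.002, -0.003, -0.004]], [[0.001, 0.024, 0.0028], [0.002, -0.003, -0.004]], [[0.001, 0.029, 0.0028], [0.002, -0.003, -0.004]], [[0.001, 0.029, 0.0028], [0.002, -0.003, -0.004]]])

```text
clock: 38.02
eef_pos: [644.7, 63.7, 111.5]
eef_rot: [0.707, -0.024, 0.023, -0.706]
wrist_force: [-0.6, 0.2, 0.0]
opening: 0.554
```

Run:
```python
from h import *
s=ctrl.get_state();print(s["eef_pos"],s["opening"],s["wrist_force"])
im,c=shot("side","d26");crop(im,220,140,320,240,6,"d26c")
```

```text
[644.71219687  63.73915866 111.5221286 ] 0.553839478324868 [-0.63221577  0.24012791  0.02033559]
```

View pics/d26c.png

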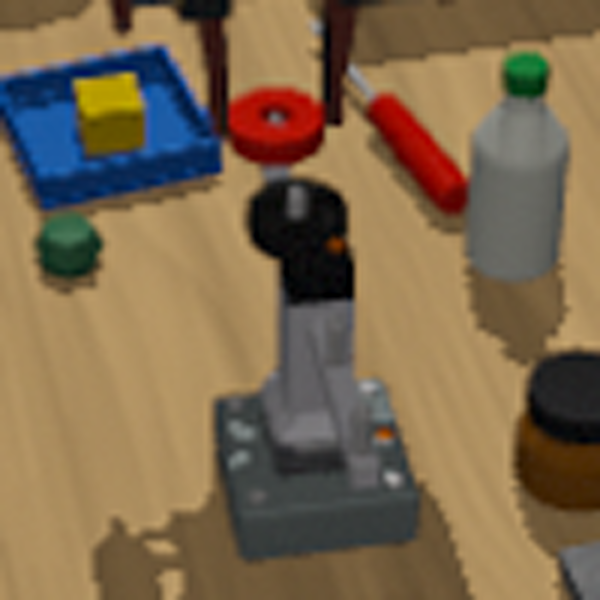

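The peg tip shows in the red bore at (275,117) with no contact force. Continuing down, then releasing.

Emit:
apply_moves(motion=[[[0, 0.004, 0], [0, 0, 0]], [[0, 0.008, 0], [0, 0, 0]], [[0, 0.0105, 0], [0, 0, 0]], [[0, 0.0105, 0], [0, 0, 0]]])

```text
clock: 38.58
eef_pos: [644.8, 63.7, 101.1]
eef_rot: [0.707, -0.024, 0.023, -0.706]
wrist_force: [0.8, -0.3, -0.1]
opening: 0.553
```

Emit:
apply_moves(motion=[[[0, 0, 0], [0, 0, 0]], [[0, 0, 0], [0, 0, 0]], [[0, 0, 0], [0, 0, 0]], [[0, -0.005, 0], [0, 0, 0]], [[0, -0.03, 0], [0, 0, 0]], [[0, -0.07, 0], [0, 0, 0]], [[0, -0.11, 0], [0, 0, 0]], [[0, -0.12, 0], [0, 0, 0]]], claw=0.85)

```text
clock: 39.58
eef_pos: [646.3, 63.4, 224.4]
eef_rot: [-0.707, 0.023, -0.025, 0.707]
wrist_force: [0.0, 0.3, 0.2]
opening: 0.848
```

Run:
```python
from h import *
s=ctrl.get_state();print(s["eef_pos"],s["opening"],s["wrist_force"])
im,c=shot("side","d27");crop(im,220,140,320,240,6,"d27c")
print([(b[0],b[1],onz(c,b[1],8)) for b in blobs(im,(50,150,40),(75,255,255),40)[1]])
im,c=shot("scene","s27");crop(im,100,130,420,280,2.5,"s27c")
print([(b[0],b[1],onz(c,b[1],8)) for b in blobs(im,(50,150,40),(75,255,255),40)[1]])
print(delta([456,-355,190],tool_down(np.radians(-3.8))))
```

```text
[646.26830957  63.44677682 224.35529667] 0.8480264967639723 [0.04552238 0.32536805 0.21002655]
[(np.int32(288), array([229.7, 318.2]), array([ 456.21064587, -357.23512384,    8.        ])), (np.int32(435), array([416.7, 322.9]), array([ 888.07433711, -476.54070684,    8.        ]))]
[(np.int32(95), array([171.7, 172.3]), array([ 456.04374082, -357.11107635,    8.        ])), (np.int32(46), array([315. , 244.8]), array([742.59913677, 132.21503052,   8.        ])), (np.int32(234), array([105.4, 275.4]), array([ 845.41442535, -519.42718063,    8.        ]))]
(array([-0.161 ,  0.0321, -0.4305]), array([-0.0001, -0.0005,  0.001 ]))
```

View pics/d27c.png

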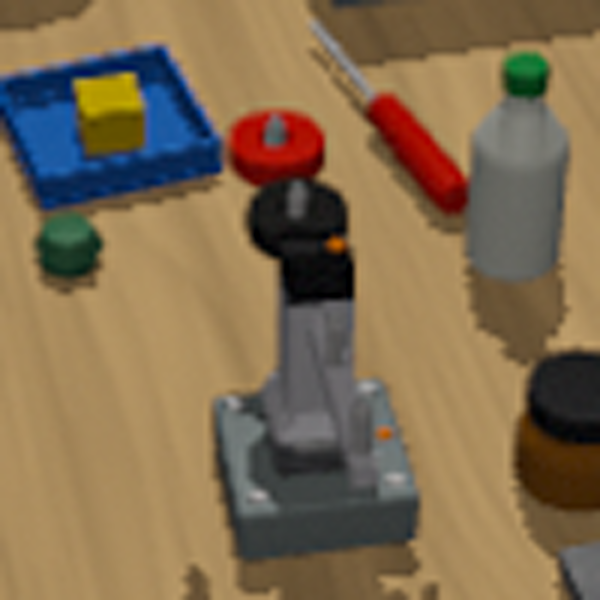

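View pics/s27c.png

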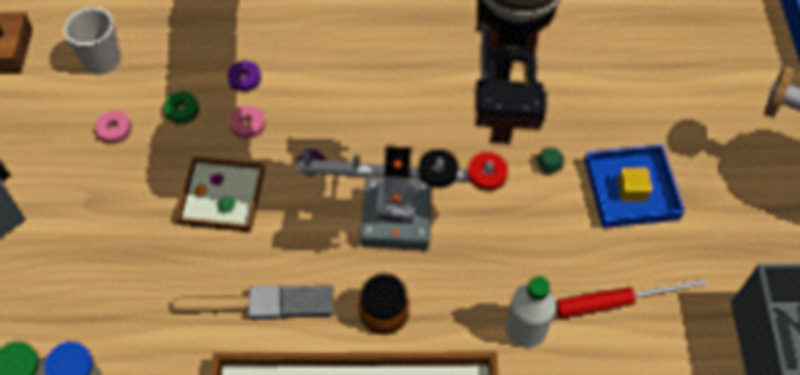

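Both wheels are fully down on their pegs. The green wheel hasn't moved: (456,-357) in both views. Going there.

Emit:
apply_moves(motion=[[[-0.02, 0, -0.05], [0, 0, 0]], [[-0.04, 0, -0.105], [0, 0, 0]], [[-0.06, 0, -0.16], [0, 0, 0]], [[-0.08, 0, -0.215], [0, 0, 0]], [[-0.1, 0, -0.27], [0, 0, 0]], [[-0.12, 0, -0.325], [0, 0, 0]], [[-0.14, 0.02, -0.38], [0, 0, 0]], [[-0.161, 0.05, -0.43], [0, 0, 0]]], claw=1.0)

```text
clock: 40.67
eef_pos: [455.1, -355.9, 170.8]
eef_rot: [0.707, -0.023, 0.024, -0.707]
wrist_force: [1.2, 0.1, -0.4]
opening: 0.997
```

Emit:
apply_moves(motion=[[[0, 0.04, 0], [0, 0, 0]], [[0, 0.08, 0], [0, 0, 0]], [[0, 0.085, 0], [0, 0, 0]], [[0, 0.085, 0], [0, 0, 0]]])

```text
clock: 41.18
eef_pos: [455.0, -356.0, 85.9]
eef_rot: [0.707, -0.024, 0.024, -0.707]
wrist_force: [-0.8, -0.7, 1.0]
opening: 1.0
```

Run:
```python
from h import *
im,c=shot("wrist","w28");print(ctrl.get_state()["eef_pos"])
bl=max([b for b in blobs(im,(50,150,40),(75,255,255),200)[1]],key=lambda b:b[0]);print(bl,[onz(c,bl[1],z) for z in(8,12,16)])
p=onz(c,bl[1],12);print(delta([p[0],p[1],-31],tool_down(np.radians(-3.8))))
```

```text
[ 455.63185562 -356.29173305   86.73931386]
(np.int32(2148), array([255.8, 186. ]), array([229, 159,  55,  55], dtype=int32)) [array([ 455.018712  , -355.74359036,    8.        ]), array([ 455.10029036, -354.58513628,   12.        ]), array([ 455.18186871, -353.42668219,   16.        ])]
(array([-0.0009,  0.1177,  0.0017]), array([ 0.0006, -0.0002,  0.0018]))
```

View pics/w28.png

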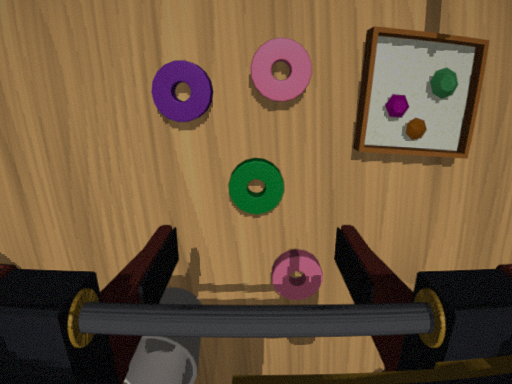

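Run:
```python
from h import *
im,c=load("w28")
print("cup rim far/top",onz(c,(165,338),80),"left",onz(c,(128,375),80),"right",onz(c,(195,370),80),"bottom edge near (cup top of shape)",onz(c,(180,290),0),"pink1",onz(c,(297,275),12))
a,ca=load("s27");print("cup scene",onz(ca,(136,141),80))
```

```text
cup rim far/top [ 375.17555385 -456.64837391   80.        ] left [ 335.20820939 -496.40309975   80.        ] right [ 394.70377208 -491.77988503   80.        ] bottom edge near (cup top of shape) [ 368.60214074 -465.04021477    0.        ] pink1 [ 489.03870078 -447.28738767   12.        ]
cup scene [ 368.55537414 -484.30151204   80.        ]
```

The cup and rings are clear of the fingers. Grasping the green wheel at (455,-354.6).

Emit:
apply_moves(motion=[[[-0.001, 0.03, 0.002], [0, 0, 0.002]], [[-0.001, 0.07, 0.002], [0, 0, 0.002]], [[-0.001, 0.1, 0.002], [0, 0, 0.002]], [[-0.001, 0.112, 0.002], [0, 0, 0.002]], [[-0.001, 0.1175, 0.002], [0, 0, 0.002]], [[-0.001, 0.1175, 0.002], [0, 0, 0.002]]])

```text
clock: 41.98
eef_pos: [455.6, -354.8, -29.8]
eef_rot: [0.707, -0.023, 0.024, -0.706]
wrist_force: [-0.8, -0.5, 0.2]
opening: 1.0
```

Emit:
apply_moves(motion=[[[0, 0, 0], [0, 0, 0]], [[0, 0, 0], [0, 0, 0]], [[0, 0, 0], [0, 0, 0]], [[0, 0, 0], [0, 0, 0]], [[0, 0, 0], [0, 0, 0]], [[0, 0, 0], [0, 0, 0]], [[0, 0, 0], [0, 0, 0]]], claw=0.3)

```text
clock: 42.85
eef_pos: [455.6, -354.8, -29.7]
eef_rot: [0.707, -0.023, 0.024, -0.706]
wrist_force: [-0.9, 0.6, 3.5]
opening: 0.559
```

Emit:
apply_moves(motion=[[[0, -0.01, 0], [0, 0, 0]], [[0, -0.05, 0], [0, 0, 0]], [[0, -0.1, 0], [0, 0, 0]], [[0, -0.16, 0], [0, 0, 0]], [[0, -0.21, 0], [0, 0, 0]], [[0, -0.22, 0], [0, 0, 0]], [[0, -0.22, 0], [0, 0, 0]]])

```text
clock: 43.72
eef_pos: [455.5, -354.3, 190.5]
eef_rot: [0.707, -0.023, 0.024, -0.706]
wrist_force: [-0.6, 0.0, -1.2]
opening: 0.55
```

Run:
```python
from h import *
im,c=shot("wrist","w30");s=ctrl.get_state();print(s["eef_pos"],s["opening"],s["wrist_force"])
crop(im,180,180,330,300,5,"w30c")
th=np.radians(-3.8)
print(delta([630.2,-156.8,190],tool_down(th)))
```

```text
[ 455.0432813  -353.81263273  189.40090258] 0.5499142880942411 [-0.54050975  0.71412328 -0.64381066]
(array([ 0.1617, -0.0006,  0.2082]), array([0.0003, 0.0001, 0.0003]))
```

View pics/w30c.png

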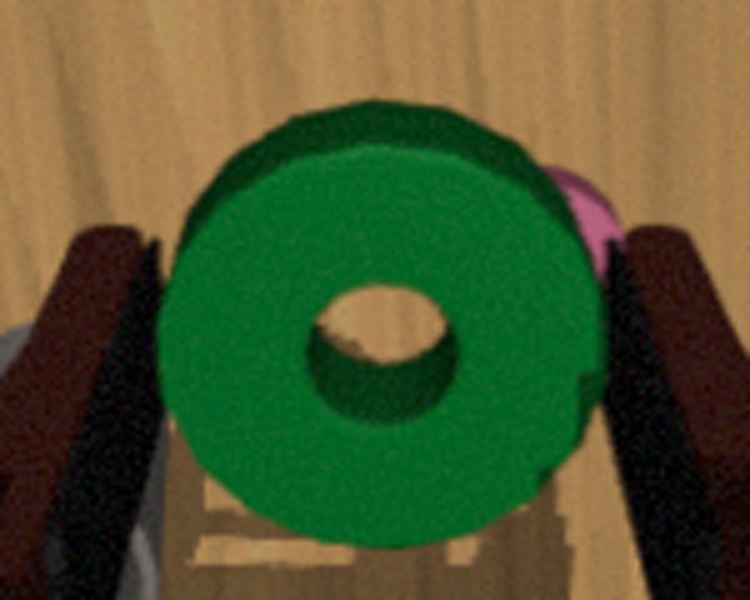

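Green held and centred. Moving over peg 0.

Emit:
apply_moves(motion=[[[0.03, 0, 0.04], [0, 0, 0]], [[0.06, 0, 0.08], [0, 0, 0]], [[0.1, 0, 0.125], [0, 0, 0]], [[0.13, 0, 0.17], [0, 0, 0]], [[0.155, 0.01, 0.2], [0, 0, 0]], [[0.1617, 0.03, 0.2085], [0, 0, 0]], [[0.1617, 0.048, 0.2085], [0, 0, 0]], [[0.1617, 0.048, 0.2085], [0, 0, 0]]])

```text
clock: 44.78
eef_pos: [627.5, -158.0, 138.9]
eef_rot: [0.707, -0.026, 0.023, -0.706]
wrist_force: [-0.1, -0.4, 0.3]
opening: 0.549
```

Emit:
apply_moves(motion=[[[0, 0, 0], [0, 0, 0]], [[0, 0, 0], [0, 0, 0]]])

```text
clock: 45.02
eef_pos: [627.2, -159.3, 139.7]
eef_rot: [0.707, -0.026, 0.024, -0.706]
wrist_force: [0.3, 0.6, -1.1]
opening: 0.553
```

Run:
```python
from h import *
im,c=shot("wrist","w31");s=ctrl.get_state();print(s["eef_pos"],s["opening"],s["wrist_force"])
crop(im,180,100,330,300,4,"w31c")
print(delta([630.2,-156.5,112],tool_down(np.radians(-3.8))))
```

```text
[ 627.51821763 -158.93945548  139.75796075] 0.549397381624791 [ 0.08400297  0.47101961 -0.79372319]
(array([0.0026, 0.0277, 0.0026]), array([ 0.0009, -0.0038, -0.0032]))
```

View pics/w31c.png

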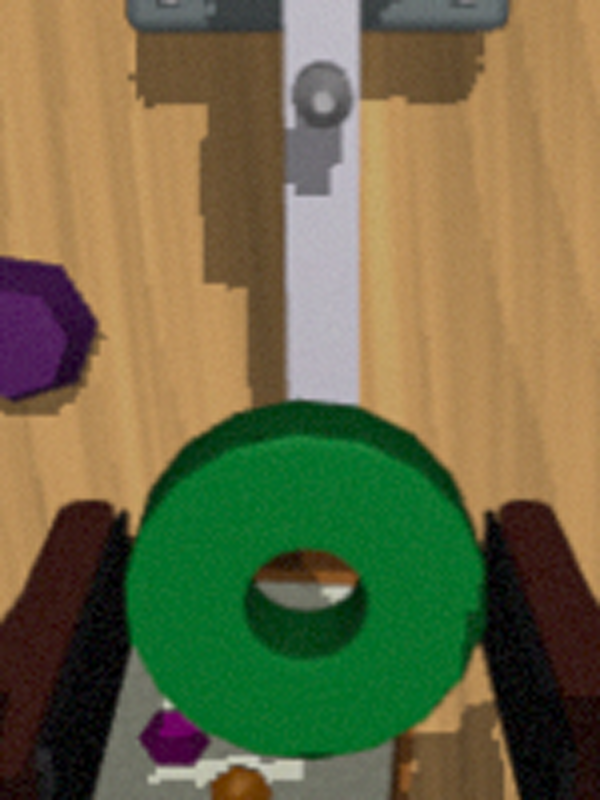

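Run:
```python
from h import *
im,c=load("w31")
f=lambda x,y,z:onz(c,(180+x/4,100+y/4),z)
print("peg1",f(323,101,157),"pred 634.1 -96.9")
zb=169.5
print("bot far",f(306,610,zb)[1]+8,"top near",f(306,549,zb+16)[1]-8,"top far",f(306,658,zb+16)[1]+8,"outer near",f(306,435,zb+16)[1]-25,"x",f(306,600,zb+16)[0])
```

```text
peg1 [634.62807391 -96.37211329 157.        ] pred 634.1 -96.9
bot far -160.6053458461297 top near -159.21397042443886 top far -159.39307349335814 outer near -160.3222685000937 x 627.8832416837286
```

Emit:
apply_moves(motion=[[[0.0024, 0, 0.0033], [0.001, -0.003, -0.003]], [[0.0024, 0.004, 0.0033], [0.001, -0.003, -0.003]], [[0.0024, 0.008, 0.0033], [0.001, -0.003, -0.003]], [[0.0024, 0.013, 0.0033], [0.001, -0.003, -0.003]], [[0.0024, 0.018, 0.0033], [0.001, -0.003, -0.003]], [[0.0024, 0.023, 0.0033], [0.001, -0.003, -0.003]], [[0.0024, 0.028, 0.0033], [0.001, -0.003, -0.003]], [[0.0024, 0.028, 0.0033], [0.001, -0.003, -0.003]]])

```text
clock: 46.08
eef_pos: [629.8, -155.7, 111.2]
eef_rot: [-0.707, 0.024, -0.023, 0.707]
wrist_force: [0.8, -0.0, -1.3]
opening: 0.552
```

Run:
```python
from h import *
s=ctrl.get_state();print(s["eef_pos"],s["opening"],s["wrist_force"])
im,c=shot("side","d32");crop(im,220,140,320,240,6,"d32c")
```

```text
[ 629.76359254 -155.72851464  111.22309617] 0.5517593645113538 [ 0.81720021 -0.03460787 -1.31330309]
```

View pics/d32c.png

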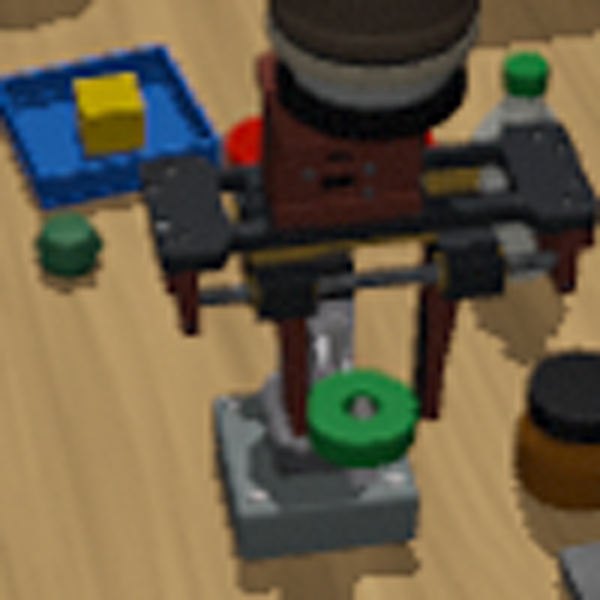

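The peg tip shows in the green bore at (362,405). Lowering the last 10 mm and releasing.

Emit:
apply_moves(motion=[[[0, 0.004, 0], [0, 0, 0]], [[0, 0.008, 0], [0, 0, 0]], [[0, 0.0105, 0], [0, 0, 0]], [[0, 0.0105, 0], [0, 0, 0]]])

```text
clock: 46.62
eef_pos: [629.9, -155.8, 100.8]
eef_rot: [-0.707, 0.024, -0.023, 0.707]
wrist_force: [0.1, 0.2, 0.3]
opening: 0.544
```

Emit:
apply_moves(motion=[[[0, 0, 0], [0, 0, 0]], [[0, 0, 0], [0, 0, 0]], [[0, 0, 0], [0, 0, 0]], [[0, -0.005, 0], [0, 0, 0]], [[0, -0.03, 0], [0, 0, 0]], [[0, -0.07, 0], [0, 0, 0]], [[0, -0.11, 0], [0, 0, 0]], [[0, -0.16, 0], [0, 0, 0]]], claw=0.85)

```text
clock: 47.62
eef_pos: [629.5, -155.6, 262.1]
eef_rot: [-0.707, 0.024, -0.023, 0.707]
wrist_force: [0.7, 0.3, -0.3]
opening: 0.85
```

Emit:
apply_moves(motion=[[[-0.04, 0, 0], [0, 0, 0]], [[-0.08, -0.02, 0], [0, 0, 0]], [[-0.12, -0.04, 0], [0, 0, 0]], [[-0.15, -0.04, 0], [0, 0, 0]], [[-0.15, -0.04, 0], [0, 0, 0]]])

```text
clock: 48.25
eef_pos: [478.6, -145.8, 303.3]
eef_rot: [-0.706, 0.024, -0.024, 0.708]
wrist_force: [0.7, -0.3, 0.6]
opening: 0.845
```

Run:
```python
from h import *
s=ctrl.get_state();print(s["eef_pos"],s["opening"],s["wrist_force"])
im,c=shot("side","d33");crop(im,200,140,330,240,6,"d33c")
im,c=shot("scene","s33");crop(im,100,120,420,280,2.5,"s33c");cv2.imwrite("pics/s33b.png",cv2.resize(im[:,:,::-1],None,fx=1.5,fy=1.5))
im,c=shot("wrist","w33")
```

```text
[ 478.6460637  -145.81790353  303.33393662] 0.8454106540385756 [ 0.69252188 -0.26360088  0.61599646]
```

View pics/d33c.png

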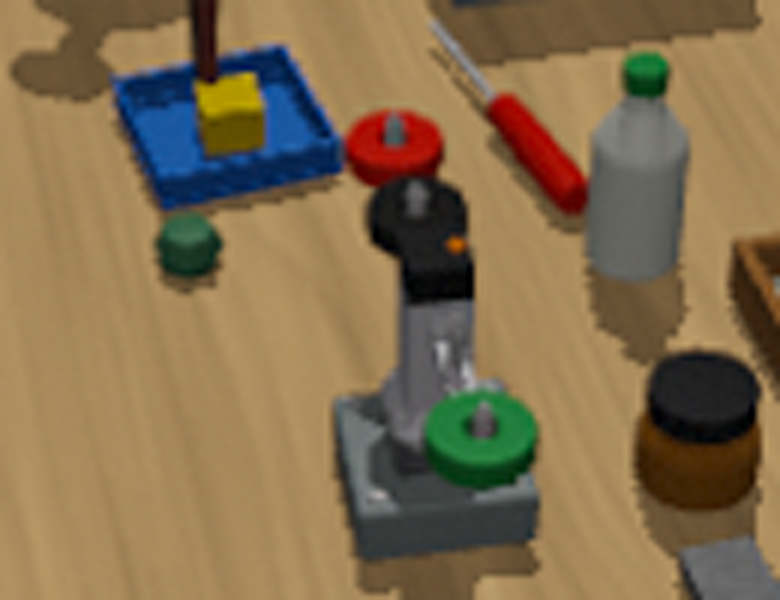

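View pics/s33b.png

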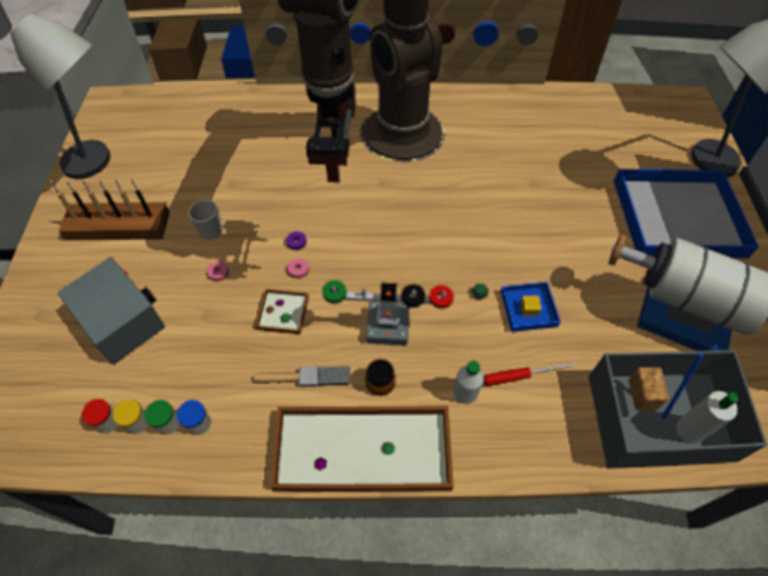

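View pics/s33c.png

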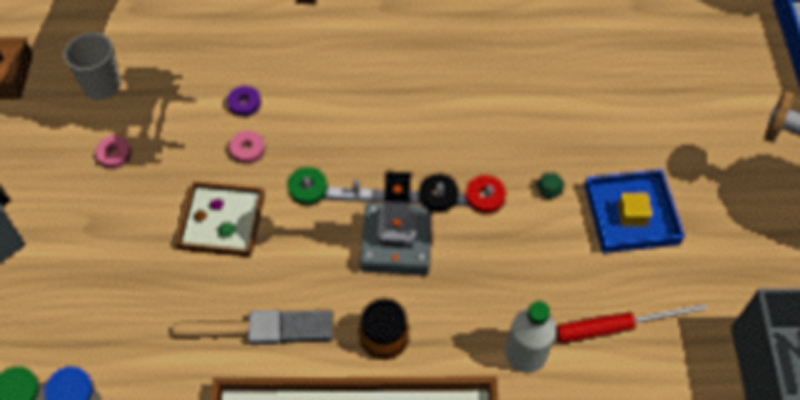

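View pics/w33.png

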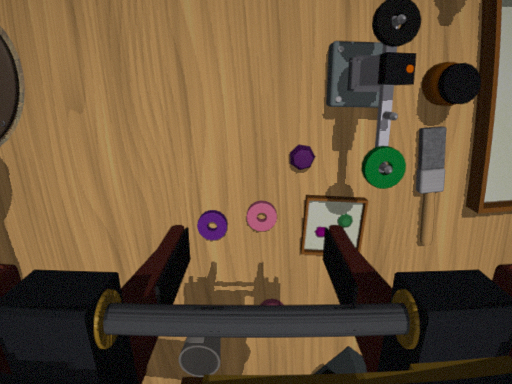

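All three wheels sit on the bar with their pegs showing through the bores. The button shows in its hole, the cap is in the tray, no white wheel is in any view, and the arm is clear. Handing in.

Run:
```python
from bench import ctrl
print(ctrl.hand_in(), ctrl.get_state()["clock"])
```

```text
the job is handed in; nothing more can be done
the job is handed in; nothing more can be done
```

The job is done and handed in at about 48 s. The yellow cap is in the blue tray, the hanger is locked on the post, and the black, red and green wheels hang on pegs 2, 3 and 0. I saw no white wheel in any view. I left the pink and purple rings alone.

- **Lock check:** the sideways force from the button rose to about 3 N as it was squeezed and then dropped to zero. The hanger was then pushed down onto the post's top with about 9 N. The tug peaked at 15 N, which puts the post about 9 mm up. The green band showed and the red did not, and it then settled back down.
- **Last pictures:** in the last scene and side views all three wheels sit flat on the bar with their pegs through the bores. The orange button shows in its hole, the cap is in the tray, the bystanders appear not to have moved, and the arm is clear of everything. I judged the final wheel and hanger positions by eye and did not measure them again after release.
- **What disagreed:** the first try at the cap closed above it, because the real fingertips sit about 36 mm above the reported TCP. I measured that from the side and wrist views, a correct second grasp on the cap confirmed it, and I used it for every grasp after that.

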